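# Stack the snap trays on their locating plate for the press

### The job

Make up the stack of snap parts for the lever press on the bright locating plate: from the bottom up the blue tray (studs), the red tray (sockets), the green tray (caps), then the black lid, so that the parts come off the top in the order in which they are set. Turn the cut corners of each one the same way as the plate's, seat every skirt fully home over the neck below, and keep the trays level so that nothing spills; leave the stack standing released.

Things in the scene. Friction and masses are not known exactly. Their poses are not given: they have to be found in the camera images.
- blue_tray: Blue stacking tray of steel snap studs, 64 (x) x 50 (y) mm, both corners of its +x end cut 16 mm at 45 deg. Origin: centre of underside. Upright walls to 24 mm (grip these, across y), then a tapered neck 7 mm high, set in 4.5 (foot) to 7 mm (top). Hollow below: a skirt 3 mm thick, 9 mm deep, goes over the neck beneath (1.5 mm play) to rest on its shoulder, 24 mm up. Seats one way round only. 90 g.
- red_tray: Red stacking tray of dark grey ring-shaped snap sockets; in shape, size, weight and origin just like blue_tray.
- green_tray: Green stacking tray of brass domed snap caps; in shape, size, weight and origin just like blue_tray.
- lid: Black lid, outline (64 x 50 mm, cut corners at +x) and skirt below as on blue_tray, 12 mm thick; it seats on a tray 24 mm above that tray's origin. On top a grip bar: 12 mm wide (y), 38 mm long (x, centred at x = -2 mm), from 12 to 32 mm above the underside. Origin: centre of underside. 60 g. Grip it by the bar.
- base_plate: Locating plate, fixed to the table: bright metal, 78 (x) x 60 (y) x 8 mm, on it a pale tapered neck like the trays', 7 mm high (top at 15 mm), its two cut corners at the +x end. Origin: centre of underside. A tray home on it has its underside 8 mm above this origin and its axes along the plate's. Carry at 0.36 m or more: a lever press (0.33 m) and a tool cabinet (0.24 m) stand between.

How it is judged:
By the outcome, as a careful person would: the job done as asked, in the order asked, and still so for the second after the job is handed in, with the robot touching nothing.
It also fails if it takes over 136 s, if anything falls off the work surface, if the arm or the gripper's body presses on something with over 40 N, if the wrist force passes 120 N, or if a joint passes its speed limit or range.

### The arm

A 6-joint arm with a two-finger parallel gripper is mounted at the origin on the work surface; the furniture and walls round the work are solid. World frame = base frame: x ahead of the robot, y to its left, z up, the work surface at z = 0. Lengths are in m, angles in degrees, forces in N, time in s.
With the tool pointing down it reaches from about 0.25 to 0.725 m from the base axis. Payload 9.7 kg.
Tool frame: the origin (TCP) lies midway between the tips of the shut fingers; the grasp point (between the pads) lies 19 mm behind it; z points along the fingers, y is the line along which they close (so a half turn about z gives the same grasp; the last joint's range is limited). The gripper opens to 85 mm and grips with 20 to 120 N. Pads are 22 mm wide; open, the fingers measure 114 mm over their backs; the gripper's body (76 mm by 85 mm) begins 54 mm behind the grasp point. The pads swing forward as they close: fully open they stand 13 mm farther back than shut.
Start: joints at [-74.141, 4.979, 10.078, 95.1, 0, 90], TCP at [0.15, -0.529, 0.231] pointing down, gripper open.
Joint ranges: [-179.16, 179.16], [-48.56, 103.87], [-65.8, 70.77], [-126.05, 130.52], [-82.76, 87.17], [-180, 180]. Speed limits (degrees/s): [127.2, 127.2, 147.25, 180, 180, 180].

### API

Orientations are given as [roll, pitch, yaw] about the fixed x, y, z axes, in that order (R = Rz(yaw) Ry(pitch) Rx(roll)).
In Python, from workcell import * gives the robot as it stands.
- The arm moves only by the tool servo_tool, never from a script. Its argument "moves" is a list of rows, each a list of 4 numbers: the shift along the world's x, y, z in fractions of the full range, 1 being 80 cm, then the turn about the world's z in normalised numbers (1 is 360 degrees). A call has 1 to 20 rows; each row is the pose to reach, as a shift and turn from the pose commanded when the call began; what a row does not reach only later rows make up. A row lasts 1/12 s, in which the tool goes at most 41.7 mm and 7.16 degrees, less where a joint would pass 70% of its speed; a pose out of reach is approached as far as the arm can. No shift or turn number may pass 1 either way. A call with a gripper value outside its range is refused whole. "claw" is the closure, from 0 (fully open) to 1 (shut), set as the call begins (left out, the last holds). The fingers move at their own pace and stop on an object; "force" is the grip in N (left out, the last holds). Time passes only in rows, so rows that repeat a pose let the fingers close. It gives the time, the measured TCP pose, the force, the opening and the grip force at its end, in the units of the state.
- get_obs(): the state, without advancing time (a new reading comes with each control period).
- camera(name): name is "scene" or "top" or "wrist"; returns the picture (400x640x3 uint8, red, green, blue); there is no depth.
- get_calibration(name): a dict with "fx", "fy", "cx", "cy" (pixels), "rvec" (rotation vector, rad) and "tvec" (3), from world to camera coordinates, as OpenCV has them; the wrist camera has in their place "tool_from_camera" (4x4, takes a point from camera to tool coordinates, whose origin is the TCP and whose axes are the flange's). Camera axes: x right, y down, z forward; pixel columns grow to the right and rows downward; lengths in m; the calibration is good to about 2 mm. The wrist camera is an equidistant fisheye: a pixel r from the principal point sees the ray r / f radians off the axis. A picture is of the moment at which its call begins: read the wrist's pose just before it. get_calibration takes no time and is no camera call.
- job_done(): hands the job in; it is judged then, once.
The state is a dict: "time": time; "q": joint angles; "qd": joint speeds; "joint_efforts": joint torques, N m; "ee_pos": TCP position; "tcp_rot": TCP orientation; "wrist_force": force on the tool from outside, world axes, zero at the start; "torque": the same for the moment, N m; "opening": finger opening in m; "grasp_force": force on a finger pad.
Only numpy, scipy, OpenCV 4.12 (cv2) and the standard library are available. Lean on these libraries where they do the work, as an engineer would, in place of code of your own. Each camera call takes 0.05 s, during which the arm holds its last target. There are 200 camera calls.

## Working session

There is one attempt and no reset: what is moved stays moved. The work goes in short steps, Python scripts to look and compute and a tool call to move; the robot and the scene stay as the last step left them, time stands still between calls to the robot, and variables do not carry over. Pictures are saved under pics/ and viewed, at most 14 in all, crops included, and the job is handed in when it is done.

Besides the shell and the picture viewer there is one more tool, called after "Request:" as a command line: name --pt "numbers of a row" for each row, then --argument value for the rest. servo_tool: Moves the arm, as the interface text tells. Its arguments: {"type":"object","properties":{"moves":{"type":"array","items":{"type":"array","items":{"type":"number"}}},"claw":{"type":"number"},"force":{"type":"number"}},"required":["moves"]}

```bash
mkdir -p pics; ls
python3 - <<'E'
from workcell import *
import cv2
for n in ("scene","top","wrist"):
    im=camera(n); cv2.imwrite(f"pics/{n}0.png",im[:,:,::-1])
    print(n,get_calibration(n))
o=get_obs(); print({k:o[k] for k in("time","ee_pos","tcp_rot","opening")})
E
```

```text
pics
scene {'fx': 370.5370194252021, 'fy': 370.5370194252021, 'cx': 316.1688409418059, 'cy': 204.68577255180963, 'rvec': array([ 0.72782428,  2.69913924, -0.9995325 ]), 'tvec': array([ 0.38873211, -0.21097702,  1.09752076])}
top {'fx': 499.0321510566853, 'fy': 499.0321510566853, 'cx': 327.5236085023388, 'cy': 194.47435450110586, 'rvec': array([ 2.16978281, -2.11344193,  0.15434259]), 'tvec': array([0.04779724, 0.48905433, 1.27381962])}
wrist {'fx': 309.70691628693146, 'fy': 309.70691628693146, 'cx': 319.1578774092789, 'cy': 206.23078867301723, 'tool_from_camera': array([[-4.65820362e-04, -9.55523609e-01, -2.94914251e-01,
         7.60523606e-02],
       [ 9.99997315e-01,  2.24360072e-04, -2.30643469e-03,
        -2.78331782e-04],
       [ 2.27001978e-03, -2.94914533e-01,  9.55520939e-01,
        -1.43361782e-01],
       [ 0.00000000e+00,  0.00000000e+00,  0.00000000e+00,
         1.00000000e+00]])}
{'time': 0.15, 'ee_pos': array([ 0.15026285, -0.52889438,  0.23075834]), 'tcp_rot': array([-1.79943154e+02, -1.59772646e-03,  1.58595127e+01]), 'opening': 0.08540345486876688}
```

View pics/top0.png

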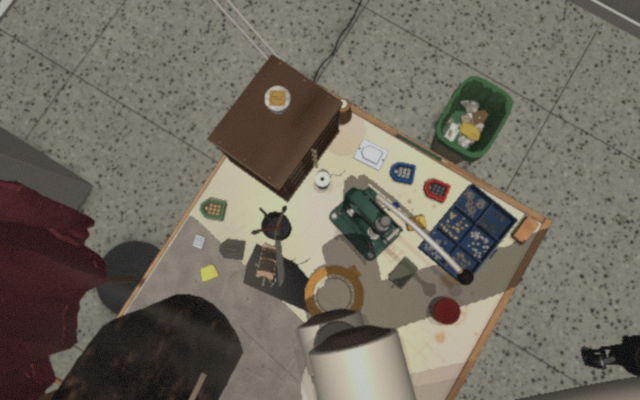

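View pics/scene0.png

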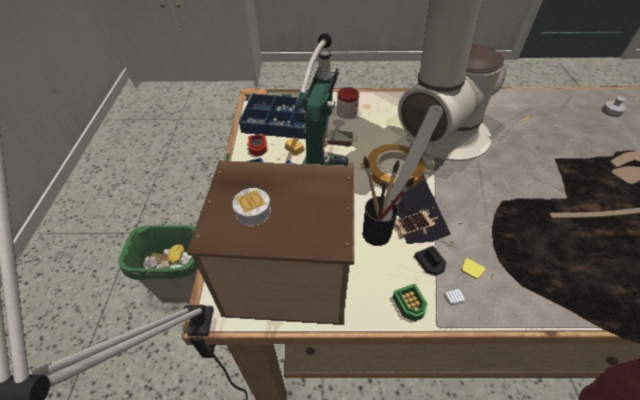

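The top view shows the plate at (370,154), blue at (403,173), red at (436,189), green at (213,209) and the lid at (232,249). The scene view shows green at (410,301), the lid at (431,261) and red at (257,145).

```bash
cat > h.py <<'E'
from workcell import *
import numpy as np, cv2
from scipy.spatial.transform import Rotation as Ro
def ray(name,px,pose=None):
    """origin, direction (world) for pixels; pose=(ee_pos,tcp_rot) for wrist"""
    c=get_calibration(name); p=np.atleast_2d(px).astype(float)
    x=(p-[c['cx'],c['cy']])/[c['fx'],c['fy']]
    if name=='wrist':
        r=np.linalg.norm(x,axis=1,keepdims=True)+1e-12
        d=np.hstack([x/r*np.sin(r),np.cos(r)]); T=c['tool_from_camera']
        R=Ro.from_euler('xyz',pose[1],degrees=True).as_matrix()
        return np.array(pose[0])+R@T[:3,3],d@(R@T[:3,:3]).T
    R=Ro.from_rotvec(c['rvec']).as_matrix()
    d=np.hstack([x,np.ones((len(x),1))])@R
    return -R.T@c['tvec'],d/np.linalg.norm(d,axis=1,keepdims=True)
def onplane(name,px,z,pose=None):
    o,d=ray(name,px,pose); return o+d*((z-o[2])/d[:,2:])
def tri(*od):
    A=0;b=0
    for o,d in od:
        d=np.ravel(d);P=np.eye(3)-np.outer(d,d);A=A+P;b=b+P@o
    X=np.linalg.solve(A,b); return X,[np.linalg.norm((np.eye(3)-np.outer(np.ravel(d),np.ravel(d)))@(X-o))*1e3 for o,d in od]
def project(name,X,pose=None):
    c=get_calibration(name);X=np.atleast_2d(X)
    if name=='wrist':
        R=Ro.from_euler('xyz',pose[1],degrees=True).as_matrix();T=c['tool_from_camera']
        v=((X-pose[0])@R-T[:3,3])@T[:3,:3]
        t=np.arctan2(np.hypot(v[:,0],v[:,1]),v[:,2])/np.hypot(v[:,0],v[:,1])
        return v[:,:2]*t[:,None]*c['fx']+[c['cx'],c['cy']]
    return cv2.projectPoints(X,c['rvec'],c['tvec'],np.array([[c['fx'],0,c['cx']],[0,c['fy'],c['cy']],[0,0,1]]),None)[0][:,0]
def crop(im,x0,y0,w,h,s,fn):
    cv2.imwrite(fn,cv2.resize(im[y0:y0+h,x0:x0+w],None,fx=s,fy=s,interpolation=cv2.INTER_CUBIC))
E
python3 - <<'E'
from h import *
a=cv2.imread('pics/top0.png')
A=cv2.resize(a[130:210,335:465],None,fx=6,fy=6,interpolation=cv2.INTER_CUBIC)[:, :780]
B=cv2.resize(a[190:270,190:260],None,fx=6,fy=6,interpolation=cv2.INTER_CUBIC)
cv2.imwrite('pics/topA.png',A);cv2.imwrite('pics/topB.png',B)
for n,p in dict(plate=(370,154),blue=(403,173),red=(436,189),green=(213,209),lid=(232,249),cab=(278,98)).items(): print(n,onplane('top',p,.02).round(3), onplane('top',p,.24).round(3))
print('tri green',tri(ray('top',(213,209)),ray('scene',(410,301))))
print('tri lid',tri(ray('top',(232,249)),ray('scene',(431,261))))
print('tri red',tri(ray('top',(436,189)),ray('scene',(257,145))))
E
```

```text
plate [[ 0.603 -0.051  0.02 ]] [[ 0.551 -0.033  0.24 ]]
blue [[ 0.553 -0.14   0.02 ]] [[ 0.51  -0.108  0.24 ]]
red [[ 0.512 -0.228  0.02 ]] [[ 0.476 -0.181  0.24 ]]
green [[0.443 0.363 0.02 ]] [[0.418 0.311 0.24 ]]
lid [[0.339 0.307 0.02 ]] [[0.332 0.264 0.24 ]]
cab [[0.754 0.203 0.02 ]] [[0.677 0.178 0.24 ]]
tri green (array([0.44405242, 0.36552713, 0.01096908]), [np.float64(0.4120155106157791), np.float64(0.4120155106158831)])
tri lid (array([0.33935049, 0.31141852, 0.00075001]), [np.float64(0.9635484417379394), np.float64(0.9635484417378893)])
tri red (array([ 0.51284387, -0.22893156,  0.00983417]), [np.float64(1.3846800326457493), np.float64(1.3846800326457331)])
```

View pics/topA.png

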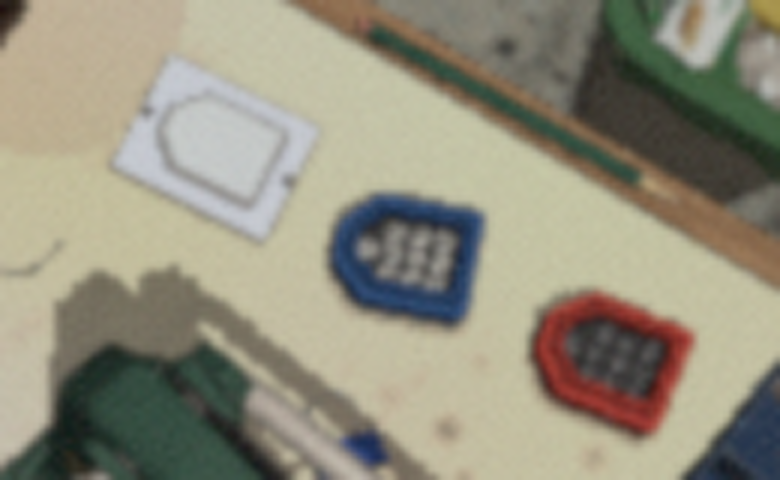

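View pics/topB.png

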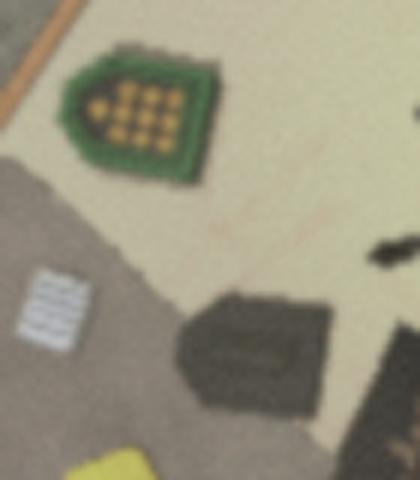

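The crops give the outlines. In topA the plate corners are (168,55), (318,128), (264,242) and (110,165), with its cut end at the left. The trays and lid also point left. Next I compute rough poses.

```bash
cat >> h.py <<'E'
def outline(inset=0,L=64,W=50,cut=16):
    a,b=L/2-inset,W/2-inset; c=cut-inset*(2-2**.5)
    return np.array([[-a,-b],[a-c,-b],[a,-b+c],[a,b-c],[a-c,b],[-a,b]])/1e3
def prism(z0,z1,inset=0):
    o=outline(inset); return np.vstack([np.c_[o,np.full(6,z)] for z in (z0,z1)])
TRAY=np.vstack([prism(0,.024),prism(.031,.031,.007)])
def place(pts,x,y,yaw,z=0):
    c,s=np.cos(yaw),np.sin(yaw); return pts@np.array([[c,s,0],[-s,c,0],[0,0,1]])+[x,y,z]
E
python3 - <<'E'
from h import *
def conv(off,pp): return (np.array(pp)+.5)/6-.5+off
def yaw(n,off,tail,head,z):
    X=onplane('top',conv(np.array(off),[tail,head]),z); d=X[1]-X[0]
    print(n,X.round(3).tolist(),np.degrees(np.arctan2(d[1],d[0])).round(1),np.linalg.norm(d).round(4))
A=(335,130);B=(190,190)
P=onplane('top',conv(np.array(A),[(168,55),(318,128),(264,242),(110,165)]),.008)
print('plate',P.round(3).tolist(),P.mean(0).round(4)); d=P[0]-P[1]+P[3]-P[2]; print(np.degrees(np.arctan2(d[1],d[0])),np.linalg.norm(np.diff(P,axis=0),axis=1))
yaw('blue',A,(472,266),(335,250),.024)
yaw('red',A,(668,385),(537,335),.024)
yaw('green',B,(208,125),(65,112),.024)
yaw('lid',B,(320,358),(180,355),.012)
E
```

```text
plate [[0.648, -0.031, 0.008], [0.616, -0.099, 0.008], [0.563, -0.075, 0.008], [0.596, -0.005, 0.008]] [ 0.6057 -0.0526  0.008 ]
64.53908654958336 [0.07568693 0.05834646 0.07768793]
blue [[0.551, -0.166, 0.024], [0.557, -0.105, 0.024]] 84.7 0.0612
red [[0.5, -0.253, 0.024], [0.521, -0.195, 0.024]] 70.1 0.0614
green [[0.44, 0.332, 0.024], [0.444, 0.396, 0.024]] 86.3 0.0635
lid [[0.34, 0.28, 0.012], [0.339, 0.341, 0.012]] 90.3 0.0615
```

Run:
```python
from h import *
print('ball',tri(ray('top',(465,276)),ray('scene',(325,41))))
print('pivot',tri(ray('top',(376,194)),ray('scene',(306,91))))
print('cab',onplane('top',[(275,57),(343,100),(287,198),(210,140)],.24).round(3).tolist())
print('cab scene',onplane('scene',[(216,163),(355,166),(352,256),(196,250)],.24).round(3).tolist())
print('presshead z.2/.3',onplane('top',[(345,200),(390,205),(375,255),(335,230)],.15).round(3).tolist())
```

```text
ball (array([ 0.28538252, -0.23807552,  0.25062384]), [np.float64(2.0490381080501496), np.float64(2.049038108050146)])
pivot (array([ 0.45248691, -0.04255438,  0.26706433]), [np.float64(5.197309192916954), np.float64(5.197309192916835)])
cab [[0.775, 0.189, 0.24], [0.676, 0.03, 0.24], [0.447, 0.149, 0.24], [0.574, 0.327, 0.24]]
cab scene [[0.682, 0.044, 0.24], [0.47, 0.178, 0.24], [0.579, 0.334, 0.24], [0.773, 0.209, 0.24]]
presshead z.2/.3 [[0.458, 0.018, 0.15], [0.449, -0.09, 0.15], [0.33, -0.056, 0.15], [0.386, 0.04, 0.15]]
```

Units first: shifts go in shares of 80 cm and turns go in shares of 360 degrees. So 40.3 cm / 80 = 0.5038, 39.2 cm / 80 = 0.49, 1.2 rad / 6.2832 = 0.191.

Request:
servo_tool --pt "0 0 0.05 0" --pt "0 0 0.1 0" --pt "0 0 0.15 0.0159" --pt "0 0 0.1875 0.0318" --pt "0.0375 0.0375 0.1875 0.0477" --pt "0.075 0.075 0.1875 0.0637" --pt "0.1125 0.1125 0.1875 0.0796" --pt "0.15 0.15 0.1875 0.0955" --pt "0.1875 0.1875 0.1875 0.1114" --pt "0.225 0.225 0.1875 0.1273" --pt "0.2625 0.2625 0.1875 0.1432" --pt "0.3 0.3 0.1875 0.1592" --pt "0.3375 0.3375 0.1875 0.1751" --pt "0.375 0.375 0.1875 0.191" --pt "0.4125 0.4125 0.1875 0.191" --pt "0.45 0.45 0.1875 0.191" --pt "0.475 0.475 0.1875 0.191" --pt "0.5038 0.49 0.1875 0.191" --pt "0.5038 0.49 0.1875 0.191" --pt "0.5038 0.49 0.1875 0.191"

```text
time: 1.82
ee_pos: [0.5543, -0.1361, 0.3799]
tcp_rot: [-179.9, -0.0, 84.7]
wrist_force: [0.1, -0.2, -0.7]
opening: 0.0853
grasp_force: 0.0
```

In the tool's units: -20 cm / 80 = -0.25, -19 cm / 80 = -0.2375.

Request:
servo_tool --pt "0 0 -0.05 0" --pt "0 0 -0.1 0" --pt "0 0 -0.15 0" --pt "0 0 -0.2 0" --pt "0 0 -0.2375 0" --pt "0 0 -0.25 0" --pt "0 0 -0.25 0" --pt "0 0 -0.25 0" --pt "0 0 -0.25 0"

```text
time: 2.57
ee_pos: [0.5541, -0.1376, 0.1841]
tcp_rot: [179.8, 0.0, 84.6]
wrist_force: [-0.4, 0.2, 1.0]
opening: 0.0852
grasp_force: 0.0
```

```bash
cat >> h.py <<'E'
import json
def snap(fn):
    o=get_obs(); im=camera('wrist')[:,:,::-1].copy(); cv2.imwrite(f'pics/{fn}.png',im)
    json.dump([o['ee_pos'].tolist(),o['tcp_rot'].tolist()],open(f'pics/{fn}.json','w')); return im
def load(fn): return cv2.imread(f'pics/{fn}.png'),json.load(open(f'pics/{fn}.json'))
E
python3 - <<'E'
from h import *
snap('blue1')
E
```

```text
(no output)
```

In the tool's units: 4 cm / 80 = 0.05, -2.4 rad / 6.2832 = -0.382.

Request:
servo_tool --pt "0 0 0.05 -0.0191" --pt "0 0 0.05 -0.0382" --pt "0 0 0.05 -0.0573" --pt "0 0 0.05 -0.0764" --pt "0 0 0.05 -0.0955" --pt "0 0 0.05 -0.1146" --pt "0 0 0.05 -0.1337" --pt "0 0 0.05 -0.1528" --pt "0 0 0.05 -0.1719" --pt "0 0 0.05 -0.191" --pt "0 0 0.05 -0.2101" --pt "0 0 0.05 -0.2292" --pt "0 0 0.05 -0.2483" --pt "0 0 0.05 -0.2674" --pt "0 0 0.05 -0.2865" --pt "0 0 0.05 -0.3056" --pt "0 0 0.05 -0.3247" --pt "0 0 0.05 -0.3438" --pt "0 0 0.05 -0.3629" --pt "0 0 0.05 -0.382"

```text
time: 4.28
ee_pos: [0.5086, -0.229, 0.2234]
tcp_rot: [-173.5, 0.6, -27.5]
wrist_force: [1.1, -0.2, -0.1]
opening: 0.0853
grasp_force: 0.0
```

In the tool's units: -4 cm / 80 = -0.05, -2 cm / 80 = -0.025, -0.742 rad / 6.2832 = -0.1181.

Request:
servo_tool --pt "0 0 0 -0.0191" --pt "0 0 0 -0.0382" --pt "0 0 0 -0.0573" --pt "0 0 0 -0.0764" --pt "0 0 0 -0.0955" --pt "0 0 0 -0.1146" --pt "0 0 -0.025 -0.1181" --pt "0 0 -0.05 -0.1181" --pt "0 0 -0.05 -0.1181" --pt "0 0 -0.05 -0.1181" --pt "0 0 -0.05 -0.1181"

```text
time: 5.2
ee_pos: [0.3628, -0.3542, 0.1921]
tcp_rot: [-165.5, 1.9, -52.3]
wrist_force: [-0.6, 0.9, 0.3]
opening: 0.0852
grasp_force: 0.0
```

Run:
```python
from h import *
b=snap('blue2'); a,_=load('blue1')
cv2.imwrite('pics/b12.png',cv2.resize(np.vstack([a,b]),None,fx=.75,fy=.75))
```

```text
(no output)
```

View pics/b12.png

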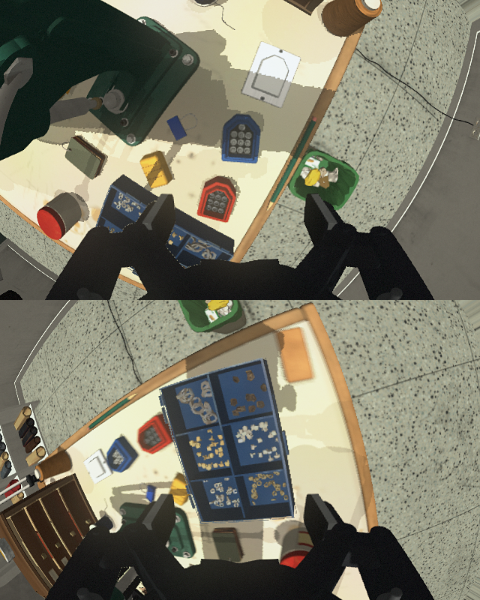

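View 1 shows the blue tray at (241,137), red at (217,198) and the plate at (272,73), all well placed. In view 2 the arm has strayed, so I check the joints.

Run:
```python
from h import *
o=get_obs(); print(o['time'],o['q'].round(1),o['qd'].round(1),o['ee_pos'],o['tcp_rot'])
for f in('blue1',):
    im,p=load(f); print(project('wrist',[[.553,-.137,.024],[.6057,-.0526,.008],p[0]],p)*.75)
```

```text
5.25 [-52.6  -0.5  -0.9  91.5  14.4 179.9] [2.5 0.8 1.6 0.7 0.9 0.1] [ 0.3608032  -0.35501011  0.1919894 ] [-165.61680905    1.96151516  -52.51702854]
[[239.0745022  140.79398065]
 [271.75120002  74.76764223]
 [241.19572592 197.13142129]]
```

Joint 6 hit +180° because it falls as yaw rises, so I turn the other way, in a small step first.

In the tool's units: 8 cm / 80 = 0.1, 6 cm / 80 = 0.075, 0.4 rad / 6.2832 = 0.0637.

Request:
servo_tool --pt "0 0 0.025 0.0159" --pt "0 0 0.05 0.0318" --pt "0 0 0.075 0.0477" --pt "0 0 0.1 0.0637" --pt "0 0 0.1 0.0637"

```text
time: 5.67
ee_pos: [0.3644, -0.3541, 0.2757]
tcp_rot: [-165.7, 1.7, -28.9]
wrist_force: [0.2, -0.9, 1.1]
opening: 0.0854
grasp_force: 0.0
```

Run:
```python
from h import *
o=get_obs(); print(o['time'],o['q'].round(1),o['ee_pos'],o['tcp_rot'])
```

```text
5.6667 [-51.2   6.8  15.9 106.2  12.6 157.1] [ 0.36439634 -0.35407252  0.27571972] [-165.65082723    1.70082041  -28.93204159]
```

The commanded pose kept a tilt (q5≈13°). I can undo it by mirroring the cause: go to q6=-180 and push yaw the other way. First I raise the arm and turn.

In the tool's units: 13 cm / 80 = 0.1625, 12 cm / 80 = 0.15, 0.12 rad / 6.2832 = 0.0191.

Request:
servo_tool --pt "0 0 0.0375 0.0191" --pt "0 0 0.075 0.0382" --pt "0 0 0.1125 0.0573" --pt "0 0 0.15 0.0764" --pt "0 0 0.1625 0.0955" --pt "0 0 0.1625 0.1146" --pt "0 0 0.1625 0.1337" --pt "0 0 0.1625 0.1528" --pt "0 0 0.1625 0.1719" --pt "0 0 0.1625 0.191" --pt "0 0 0.1625 0.2101" --pt "0 0 0.1625 0.2292" --pt "0 0 0.1625 0.2483" --pt "0 0 0.1625 0.2674" --pt "0 0 0.1625 0.2865" --pt "0 0 0.1625 0.3056" --pt "0 0 0.1625 0.3247" --pt "0 0 0.1625 0.3438" --pt "0 0 0.1625 0.3629" --pt "0 0 0.1625 0.382"

```text
time: 7.33
ee_pos: [0.3637, -0.3531, 0.4017]
tcp_rot: [-165.6, 2.2, 108.5]
wrist_force: [-0.0, 0.4, 0.0]
opening: 0.0852
grasp_force: 0.0
```

In the tool's units: 2.4 rad / 6.2832 = 0.382.

Request:
servo_tool --pt "0 0 0 0.0191" --pt "0 0 0 0.0382" --pt "0 0 0 0.0573" --pt "0 0 0 0.0764" --pt "0 0 0 0.0955" --pt "0 0 0 0.1146" --pt "0 0 0 0.1337" --pt "0 0 0 0.1528" --pt "0 0 0 0.1719" --pt "0 0 0 0.191" --pt "0 0 0 0.2101" --pt "0 0 0 0.2292" --pt "0 0 0 0.2483" --pt "0 0 0 0.2674" --pt "0 0 0 0.2865" --pt "0 0 0 0.3056" --pt "0 0 0 0.3247" --pt "0 0 0 0.3438" --pt "0 0 0 0.3629" --pt "0 0 0 0.382"

```text
time: 9.0
ee_pos: [0.3633, -0.353, 0.4025]
tcp_rot: [-165.4, 2.0, -114.0]
wrist_force: [0.1, -0.5, 0.2]
opening: 0.0855
grasp_force: 0.0
```

```bash
cat > q.py <<'E'
from h import *
o=get_obs(); print(o['time'],o['q'].round(1),o['ee_pos'].round(4),o['tcp_rot'].round(2))
E
python3 q.py
```

```text
9.0 [ -48.6   -6.6   17.1  101.1    7.8 -113.5] [ 0.3633 -0.353   0.4025] [-165.36    2.01 -113.97]
```

In the tool's units: 1.68 rad / 6.2832 = 0.2674.

Request:
servo_tool --pt "0 0 0 0.0191" --pt "0 0 0 0.0382" --pt "0 0 0 0.0573" --pt "0 0 0 0.0764" --pt "0 0 0 0.0955" --pt "0 0 0 0.1146" --pt "0 0 0 0.1337" --pt "0 0 0 0.1528" --pt "0 0 0 0.1719" --pt "0 0 0 0.191" --pt "0 0 0 0.2101" --pt "0 0 0 0.2292" --pt "0 0 0 0.2483" --pt "0 0 0 0.2674"

```text
time: 10.17
ee_pos: [0.425, -0.2791, 0.4015]
tcp_rot: [-171.6, 2.5, -38.1]
wrist_force: [0.4, 0.1, 0.3]
opening: 0.0855
grasp_force: 0.0
```

```bash
python3 q.py
```

```text
10.1667 [ -38.     9.8   34.9  117.7    8.4 -179.9] [ 0.425  -0.2791  0.4015] [-171.56    2.53  -38.13]
```

In the tool's units: 0.7 rad / 6.2832 = 0.1114.

Request:
servo_tool --pt "0 0 0 0.0191" --pt "0 0 0 0.0382" --pt "0 0 0 0.0573" --pt "0 0 0 0.0764" --pt "0 0 0 0.0955" --pt "0 0 0 0.1114"

```text
time: 10.67
ee_pos: [0.4684, -0.1784, 0.4014]
tcp_rot: [-178.7, 3.3, -21.7]
wrist_force: [-0.4, -0.2, 0.3]
opening: 0.0853
grasp_force: 0.0
```

```bash
python3 q.py
```

```text
10.6667 [ -21.6   10.1   35.7  118.9    1.3 -179.9] [ 0.4684 -0.1784  0.4014] [-178.73    3.34  -21.69]
```

In the tool's units: 22 cm / 80 = 0.275, 20 cm / 80 = 0.25, 0.13 rad / 6.2832 = 0.0207.

Request:
servo_tool --pt "0.0375 -0.015 0 0.0048" --pt "0.075 -0.03 0 0.0095" --pt "0.1125 -0.045 0 0.0159" --pt "0.15 -0.06 0 0.0207" --pt "0.1875 -0.075 0 0.0207" --pt "0.225 -0.09 0 0.0207" --pt "0.25 -0.1 0 0.0207" --pt "0.275 -0.1088 0 0.0207" --pt "0.275 -0.1088 0 0.0207"

```text
time: 11.42
ee_pos: [0.5824, -0.1682, 0.4069]
tcp_rot: [-179.7, 4.9, -16.3]
wrist_force: [-0.1, -0.1, 0.2]
opening: 0.0853
grasp_force: 0.0
```

```bash
python3 q.py
```

```text
11.4167 [ -16.3   35.2   70.8  130.5    0.3 -179.9] [ 0.5824 -0.1682  0.4069] [-179.67    4.92  -16.34]
```

```bash
cat > kin.py <<'E'
from h import *
from scipy.optimize import least_squares
D=[([-74.141,4.979,10.078,95.1,0],[.15026,-.52889,.23075],[-180,0,15.86]),
([-52.6,-.5,-.9,91.5,14.4],[.3608,-.355,.192],[-165.617,1.96,-52.517]),
([-51.2,6.8,15.9,106.2,12.6],[.3644,-.3541,.2757],[-165.65,1.7,-28.93]),
([-48.6,-6.6,17.1,101.1,7.8],[.3633,-.353,.4025],[-165.36,2.01,-113.97]),
([-38,9.8,34.9,117.7,8.4],[.425,-.2791,.4015],[-171.56,2.53,-38.13]),
([-21.6,10.1,35.7,118.9,1.3],[.4684,-.1784,.4014],[-178.73,3.34,-21.69]),
([-16.3,35.2,70.8,130.5,.3],[.5824,-.1682,.4069],[-179.67,4.92,-16.34])]
def wr(p,q):
    L1,L2,d,a,t,k=p;q=np.radians(q)
    e=q[2]-q[1]; return a+L1*np.sin(q[1])+L2*np.cos(e+k),d+L1*np.cos(q[1])+L2*np.sin(e+k)
def res(p):
    R=[]
    for q,x,rot in D:
        zt=Ro.from_euler('xyz',rot,degrees=True).as_matrix()[:,2]; w=np.array(x)-p[4]*zt
        r,z=wr(p,q); c=np.radians(q[0]); R+=[w[0]-r*np.cos(c),w[1]-r*np.sin(c),w[2]-z]
    return np.array(R)
s=least_squares(res,[.35,.4,.3,0,.3,0]); P=s.x
if __name__=='__main__':
    print(P.round(4),(s.fun*1e3).round(1))
    for r in(.46,.5,.55,.58,.61,.65):
        for z in (.0,.15,.3,.36,.38,.4):
            f=lambda u:np.array(wr(P,[0,u[0],u[1]]))-[r,z+P[4]]
            u=least_squares(f,[20,20],x_scale=10).x; print(r,z,u.round(1),(90-u[0]+u[1]).round(1), '' if u[1]<70.7 and 90-u[0]+u[1]<130.5 else 'OUT')
E
python3 kin.py
```

```text
[0.3641 0.5001 0.1291 0.014  0.3094 0.0099] [ 1.8 -6.3 -1.1 -4.3 -4.  -3.1 -9.6  3.2  0.7  4.5 -9.7  5.3 -7.5  1.1
  2.7 -7.1  2.5  2.1  5.  -1.2 -6.6]
0.46 0.0 [ -3.  -25.1] 67.9 
0.46 0.15 [ -8.4 -12.4] 86.0 
0.46 0.3 [-6.3  6.8] 103.1 
0.46 0.36 [-3.4 16.7] 110.1 
0.46 0.38 [-2.2 20.4] 112.6 
0.46 0.4 [-0.8 24.3] 115.0 
0.5 0.0 [  3.3 -18.8] 67.9 
0.5 0.15 [-2.  -6.5] 85.6 
0.5 0.3 [-0.1 12.8] 102.9 
0.5 0.36 [ 2.9 23. ] 110.1 
0.5 0.38 [ 4.2 26.8] 112.6 
0.5 0.4 [ 5.7 30.9] 115.3 
0.55 0.0 [ 10.8 -10.5] 68.7 
0.55 0.15 [5.8 1.6] 85.8 
0.55 0.3 [ 8.  21.2] 103.3 
0.55 0.36 [11.2 32.1] 110.9 
0.55 0.38 [12.7 36.3] 113.6 
0.55 0.4 [14.4 40.9] 116.5 
0.58 0.0 [15.3 -5.3] 69.4 
0.58 0.15 [10.6  6.8] 86.3 
0.58 0.3 [13. 27.] 104.0 
0.58 0.36 [16.6 38.5] 111.9 
0.58 0.38 [18.3 43.1] 114.8 
0.58 0.4 [20.4 48.3] 118.0 
0.61 0.0 [19.7  0.2] 70.5 
0.61 0.15 [15.3 12.4] 87.0 
0.61 0.3 [18.3 33.4] 105.0 
0.61 0.36 [22.5 46. ] 113.5 
0.61 0.38 [24.6 51.3] 116.7 
0.61 0.4 [27.3 57.6] 120.3 
0.65 0.0 [25.8  8. ] 72.3 
0.65 0.15 [21.9 20.5] 88.6 
0.65 0.3 [26.1 43.3] 107.3 
0.65 0.36 [31.9 58.9] 117.0 
0.65 0.38 [35.4 66.6] 121.2 
0.65 0.4 [41.8 79.4] 127.6 OUT
```

In the tool's units: -6 cm / 80 = -0.075, -4 cm / 80 = -0.05, -2.4 rad / 6.2832 = -0.382.

Request:
servo_tool --pt "-0.025 0.0075 -0.0125 -0.0191" --pt "-0.05 0.015 -0.025 -0.0382" --pt "-0.075 0.0225 -0.0375 -0.0573" --pt "-0.075 0.0225 -0.0375 -0.0764" --pt "-0.075 0.0225 -0.0375 -0.0955" --pt "-0.075 0.0225 -0.0375 -0.1146" --pt "-0.075 0.0225 -0.0375 -0.1337" --pt "-0.075 0.0225 -0.0375 -0.1528" --pt "-0.075 0.0225 -0.0375 -0.1719" --pt "-0.075 0.0225 -0.0375 -0.191" --pt "-0.075 0.0225 -0.0375 -0.2101" --pt "-0.075 0.0225 -0.0375 -0.2292" --pt "-0.075 0.0225 -0.0375 -0.2483" --pt "-0.075 0.0225 -0.0375 -0.2674" --pt "-0.075 0.0225 -0.0375 -0.2865" --pt "-0.075 0.0225 -0.0375 -0.3056" --pt "-0.075 0.0225 -0.0375 -0.3247" --pt "-0.075 0.0225 -0.0375 -0.3438" --pt "-0.075 0.0225 -0.0375 -0.3629" --pt "-0.075 0.0225 -0.0375 -0.382"

```text
time: 13.08
ee_pos: [0.5227, -0.151, 0.3778]
tcp_rot: [-179.4, 5.4, -151.4]
wrist_force: [-1.1, 0.4, -0.0]
opening: 0.0855
grasp_force: 0.0
```

In the tool's units: 6 cm / 80 = 0.075, 4 cm / 80 = 0.05, -0.74 rad / 6.2832 = -0.1178.

Request:
servo_tool --pt "0 0 0 -0.0191" --pt "0 0 0 -0.0382" --pt "0 0 0 -0.0573" --pt "0 0 0 -0.0764" --pt "0 0 0 -0.0955" --pt "0 0 0 -0.1146" --pt "0.0125 0 0.0125 -0.1178" --pt "0.025 -0.0063 0.025 -0.1178" --pt "0.05 -0.0125 0.0375 -0.1178" --pt "0.075 -0.0225 0.0375 -0.1178" --pt "0.075 -0.0225 0.0375 -0.1178" --pt "0.075 -0.0225 0.0375 -0.1178"

```text
time: 14.08
ee_pos: [0.5835, -0.1692, 0.4059]
tcp_rot: [-179.7, 5.3, 166.6]
wrist_force: [-0.9, 0.7, 0.1]
opening: 0.0855
grasp_force: 0.0
```

```bash
python3 q.py
```

```text
14.0833 [-1.610e+01  1.730e+01  4.480e+01  1.123e+02 -1.000e-01 -2.700e+00] [ 0.5835 -0.1692  0.4059] [-179.68    5.31  166.56]
```

In the tool's units: 17 cm / 80 = 0.2125, 15 cm / 80 = 0.1875.

Request:
servo_tool --pt "0.0375 -0.0113 0 0" --pt "0.075 -0.0213 0 0" --pt "0.1125 -0.0325 0 0" --pt "0.1375 -0.04 0 0" --pt "0.1625 -0.0463 0 0" --pt "0.1875 -0.0538 0 0" --pt "0.2125 -0.0613 0 0" --pt "0.2125 -0.0613 0 0"

```text
time: 14.75
ee_pos: [0.7115, -0.2058, 0.367]
tcp_rot: [-179.6, 7.5, 166.6]
wrist_force: [0.6, -0.8, -0.2]
opening: 0.0857
grasp_force: 0.0
```

```bash
python3 q.py
```

```text
14.75 [-1.610e+01  3.870e+01  7.060e+01  1.143e+02 -1.000e-01 -2.700e+00] [ 0.7115 -0.2058  0.367 ] [-179.57    7.54  166.61]
```

In the tool's units: -8 cm / 80 = -0.1, 2.3 cm / 80 = 0.0288, 2.4 rad / 6.2832 = 0.382.

Request:
servo_tool --pt "-0.0375 0.0113 0 0.0191" --pt "-0.075 0.0213 0 0.0382" --pt "-0.1 0.0288 0 0.0573" --pt "-0.1 0.0288 -0.025 0.0764" --pt "-0.1 0.0288 -0.05 0.0955" --pt "-0.1 0.0288 -0.05 0.1146" --pt "-0.1 0.0288 -0.05 0.1337" --pt "-0.1 0.0288 -0.05 0.1528" --pt "-0.1 0.0288 -0.05 0.1719" --pt "-0.1 0.0288 -0.05 0.191" --pt "-0.1 0.0288 -0.05 0.2101" --pt "-0.1 0.0288 -0.05 0.2292" --pt "-0.1 0.0288 -0.05 0.2483" --pt "-0.1 0.0288 -0.05 0.2674" --pt "-0.1 0.0288 -0.05 0.2865" --pt "-0.1 0.0288 -0.05 0.3056" --pt "-0.1 0.0288 -0.05 0.3247" --pt "-0.1 0.0288 -0.05 0.3438" --pt "-0.1 0.0288 -0.05 0.3629" --pt "-0.1 0.0288 -0.05 0.382"

```text
time: 16.42
ee_pos: [0.6308, -0.1826, 0.3279]
tcp_rot: [-179.4, 7.2, -57.1]
wrist_force: [0.5, 0.5, -0.2]
opening: 0.0855
grasp_force: 0.0
```

In the tool's units: 9 cm / 80 = 0.1125, 7 cm / 80 = 0.0875, 0.64 rad / 6.2832 = 0.1019.

Request:
servo_tool --pt "0 0 0 0.0191" --pt "0 0 0 0.0382" --pt "0 0 0 0.0573" --pt "0 0 0 0.0764" --pt "0 0 0 0.0955" --pt "0.0125 -0.0038 -0.0125 0.1019" --pt "0.0375 -0.0113 -0.025 0.1019" --pt "0.0625 -0.0188 -0.05 0.1019" --pt "0.0875 -0.025 -0.05 0.1019" --pt "0.1125 -0.0325 -0.05 0.1019" --pt "0.1125 -0.0325 -0.05 0.1019"

```text
time: 17.33
ee_pos: [0.6952, -0.2009, 0.2657]
tcp_rot: [-179.4, 5.5, -20.8]
wrist_force: [0.7, 0.3, 0.0]
opening: 0.0855
grasp_force: 0.0
```

```bash
python3 q.py
```

```text
17.3333 [ -16.5   46.6   70.7  119.5    1.  -175.7] [ 0.6952 -0.2009  0.2657] [-179.42    5.5   -20.85]
```

In the tool's units: 11 cm / 80 = 0.1375, 9 cm / 80 = 0.1125.

Request:
servo_tool --pt "0.0375 -0.0113 0 0" --pt "0.075 -0.0213 0 0" --pt "0.1125 -0.0325 0 0" --pt "0.1375 -0.04 0 0" --pt "0.1375 -0.04 0 0"

```text
time: 17.75
ee_pos: [0.7357, -0.2121, 0.225]
tcp_rot: [-179.2, 3.4, -20.9]
wrist_force: [0.1, -0.5, -0.4]
opening: 0.0854
grasp_force: 0.0
```

```bash
python3 q.py
```

```text
17.75 [ -16.5   49.6   70.7  114.5    1.  -175.6] [ 0.7357 -0.2121  0.225 ] [-179.25    3.38  -20.87]
```

In the tool's units: 12 cm / 80 = 0.15, -3.4 cm / 80 = -0.0425.

Request:
servo_tool --pt "0.0375 -0.0113 0.0125 0" --pt "0.075 -0.0213 0.025 0" --pt "0.1125 -0.0325 0.0375 0" --pt "0.15 -0.0425 0.05 0" --pt "0.15 -0.0425 0.05 0"

```text
time: 18.17
ee_pos: [0.761, -0.2183, 0.2097]
tcp_rot: [-179.1, 1.1, -20.9]
wrist_force: [0.5, 0.4, 0.1]
opening: 0.0856
grasp_force: 0.0
```

```bash
python3 q.py
```

```text
18.1667 [ -16.4   50.6   70.7  111.1    1.  -175.5] [ 0.761  -0.2183  0.2097] [-179.06    1.11  -20.9 ]
```

In the tool's units: 5.8 cm / 80 = 0.0725, 3 cm / 80 = 0.0375.

Request:
servo_tool --pt "0.0375 -0.0113 0.0125 0" --pt "0.0725 -0.0213 0.025 0" --pt "0.0725 -0.0213 0.025 0"

```text
time: 18.42
ee_pos: [0.7806, -0.2238, 0.2051]
tcp_rot: [-178.9, -1.2, -20.9]
wrist_force: [-0.7, -0.1, -0.2]
opening: 0.0857
grasp_force: 0.0
```

```bash
python3 q.py
```

```text
18.4167 [ -16.4   50.9   70.7  108.4    1.  -175.4] [ 0.7806 -0.2238  0.2051] [-178.86   -1.23  -20.95]
```

In the tool's units: -20 cm / 80 = -0.25, 1.2 cm / 80 = 0.015, 0.18 rad / 6.2832 = 0.0286.

Request:
servo_tool --pt "-0.05 0.015 0.025 0" --pt "-0.1 0.0288 0.05 0" --pt "-0.15 0.0438 0.075 0" --pt "-0.2 0.0575 0.1 0" --pt "-0.25 0.0688 0.125 0.0127" --pt "-0.25 0.0688 0.125 0.0286" --pt "-0.25 0.0688 0.125 0.0286"

```text
time: 19.0
ee_pos: [0.5831, -0.1368, 0.3119]
tcp_rot: [179.9, -1.5, -13.2]
wrist_force: [-0.5, 0.6, 0.5]
opening: 0.0857
grasp_force: 0.0
```

```bash
python3 q.py
```

```text
19.0 [-1.320e+01  1.330e+01  2.870e+01  1.038e+02 -1.000e-01 -1.799e+02] [ 0.5831 -0.1368  0.3119] [179.94  -1.52 -13.25]
```

In the tool's units: 7 cm / 80 = 0.0875, -1.7 cm / 80 = -0.0213, -0.72 rad / 6.2832 = -0.1146.

Request:
servo_tool --pt "0.0125 -0.0025 0 -0.0191" --pt "0.025 -0.0063 -0.0125 -0.0382" --pt "0.0375 -0.0088 -0.025 -0.0573" --pt "0.05 -0.0125 -0.0375 -0.0764" --pt "0.0625 -0.015 -0.05 -0.0955" --pt "0.075 -0.0175 -0.05 -0.1146" --pt "0.0875 -0.0213 -0.05 -0.1337" --pt "0.0875 -0.0213 -0.05 -0.1528" --pt "0.0875 -0.0213 -0.05 -0.1719" --pt "0.0875 -0.0213 -0.05 -0.191" --pt "0.0875 -0.0213 -0.05 -0.2101" --pt "0.0875 -0.0213 -0.05 -0.2292" --pt "0.0875 -0.0213 -0.05 -0.2483" --pt "0.0875 -0.0213 -0.05 -0.2674" --pt "0.0875 -0.0213 -0.05 -0.2865" --pt "0.0875 -0.0213 -0.05 -0.3056" --pt "0.0875 -0.0213 -0.05 -0.3247" --pt "0.0875 -0.0213 -0.05 -0.3438" --pt "0.0875 -0.0213 -0.05 -0.3629" --pt "0.0875 -0.0213 -0.05 -0.382"

```text
time: 20.67
ee_pos: [0.6568, -0.157, 0.266]
tcp_rot: [179.9, -1.2, -151.3]
wrist_force: [0.4, 0.2, 0.6]
opening: 0.0853
grasp_force: 0.0
```

In the tool's units: 9 cm / 80 = 0.1125, -1.2 cm / 80 = -0.015, -0.74 rad / 6.2832 = -0.1178.

Request:
servo_tool --pt "0.0125 -0.0025 0 -0.0191" --pt "0.025 -0.0063 0 -0.0382" --pt "0.0375 -0.0088 0 -0.0573" --pt "0.05 -0.0125 0 -0.0764" --pt "0.0625 -0.015 0 -0.0955" --pt "0.075 -0.0175 0 -0.1146" --pt "0.1 -0.0225 0 -0.1178" --pt "0.1125 -0.0263 0 -0.1178" --pt "0.1125 -0.0263 0 -0.1178"

```text
time: 21.42
ee_pos: [0.7408, -0.1767, 0.2552]
tcp_rot: [179.9, -1.1, 166.7]
wrist_force: [-0.1, -0.1, -1.0]
opening: 0.0855
grasp_force: 0.0
```

```bash
python3 q.py
```

```text
21.4167 [-1.340e+01  4.720e+01  7.060e+01  1.145e+02  1.000e-01 -1.000e-01] [ 0.7408 -0.1767  0.2552] [179.94  -1.14 166.68]
```

Request:
servo_tool --pt "0.025 -0.0063 0.0063 0" --pt "0.05 -0.0125 0.0125 0" --pt "0.0625 -0.015 0.0125 0" --pt "0.0625 -0.015 0.0125 0"

```text
time: 21.75
ee_pos: [0.7621, -0.1818, 0.2516]
tcp_rot: [179.9, 1.4, 166.6]
wrist_force: [-0.8, 1.3, -0.5]
opening: 0.0855
grasp_force: 0.0
```

```bash
python3 q.py
```

```text
21.75 [-1.340e+01  4.750e+01  7.070e+01  1.117e+02  1.000e-01 -1.000e-01] [ 0.7621 -0.1818  0.2516] [179.94   1.44 166.64]
```

In the tool's units: -8 cm / 80 = -0.1, -4 cm / 80 = -0.05, 1.44 rad / 6.2832 = 0.2292.

Request:
servo_tool --pt "-0.05 0.0125 0 0.0191" --pt "-0.1 0.0238 0.0125 0.0382" --pt "-0.1 0.0238 0.0125 0.0573" --pt "-0.1 0.0238 0.0125 0.0764" --pt "-0.1 0.0238 0.0125 0.0955" --pt "-0.1 0.0238 0.0125 0.1146" --pt "-0.1 0.0238 0.0125 0.1337" --pt "-0.1 0.0238 0.0125 0.1528" --pt "-0.1 0.0238 0.0125 0.1719" --pt "-0.1 0.0238 0.0125 0.191" --pt "-0.1 0.0238 0.0125 0.2101" --pt "-0.1 0.0238 0.0125 0.2292" --pt "-0.1 0.0238 0.0125 0.2483" --pt "-0.1 0.0238 0.0125 0.2674" --pt "-0.1 0.0238 0.0125 0.2865" --pt "-0.1 0.0238 0.0125 0.3056" --pt "-0.1 0.0238 0.0125 0.3247" --pt "-0.1 0.0238 0.0125 0.3438" --pt "-0.1 0.0238 0.0125 0.3629" --pt "-0.1 0.0238 0.0125 0.382"

```text
time: 23.42
ee_pos: [0.6813, -0.1627, 0.2619]
tcp_rot: [-180.0, 1.2, -58.6]
wrist_force: [-0.1, 0.3, -0.6]
opening: 0.0852
grasp_force: 0.0
```

In the tool's units: 4.5 cm / 80 = 0.0563, 4 cm / 80 = 0.05, 0.73 rad / 6.2832 = 0.1162.

Request:
servo_tool --pt "0 0 0 0.0191" --pt "0 0 0 0.0382" --pt "0 0 0 0.0573" --pt "0 0 0 0.0764" --pt "0 0 0 0.0955" --pt "0.0125 -0.0025 0 0.1146" --pt "0.025 -0.0063 0 0.1162" --pt "0.05 -0.0125 0 0.1162" --pt "0.0563 -0.0138 0 0.1162" --pt "0.0563 -0.0138 0 0.1162"

```text
time: 24.25
ee_pos: [0.7274, -0.1739, 0.2595]
tcp_rot: [179.9, 1.3, -17.1]
wrist_force: [0.5, 0.3, -1.1]
opening: 0.0854
grasp_force: 0.0
```

```bash
python3 q.py
```

```text
24.25 [ -13.5   43.2   64.5  112.6    0.  -176.3] [ 0.7274 -0.1739  0.2595] [179.94   1.28 -17.13]
```

In the tool's units: 2 cm / 80 = 0.025, 1 cm / 80 = 0.0125.

Request:
servo_tool --pt "0.0125 -0.0025 0 0" --pt "0.025 -0.0063 0 0" --pt "0.025 -0.0063 0 0"

```text
time: 24.5
ee_pos: [0.7417, -0.1776, 0.2554]
tcp_rot: [180.0, 1.0, -17.1]
wrist_force: [0.8, 0.0, 0.3]
opening: 0.0857
grasp_force: 0.0
```

```bash
python3 q.py
```

```text
24.5 [ -13.5   47.2   70.5  114.3    0.  -176.3] [ 0.7417 -0.1776  0.2554] [179.96   0.97 -17.13]
```

In the tool's units: 2 cm / 80 = 0.025, 1 cm / 80 = 0.0125.

Request:
servo_tool --pt "0.0125 -0.0025 0 0" --pt "0.025 -0.0063 0 0" --pt "0.025 -0.0063 0 0"

```text
time: 24.75
ee_pos: [0.7517, -0.1803, 0.2507]
tcp_rot: [-180.0, 0.0, -17.1]
wrist_force: [-0.1, -0.7, -0.2]
opening: 0.0854
grasp_force: 0.0
```

```bash
python3 q.py
```

```text
24.75 [ -13.5   47.6   70.7  113.1    0.  -176.4] [ 0.7517 -0.1803  0.2507] [-1.7998e+02  3.0000e-02 -1.7140e+01]
```

The tool is level again. Now I go over blue at flipped yaw -95.3.

In the tool's units: -19.9 cm / 80 = -0.2488, -19 cm / 80 = -0.2375, -1.365 rad / 6.2832 = -0.2172.

Request:
servo_tool --pt "-0.025 0.005 0.0063 -0.0191" --pt "-0.0563 0.0125 0.0125 -0.0382" --pt "-0.0875 0.02 0.0125 -0.0573" --pt "-0.125 0.0275 0.0125 -0.0764" --pt "-0.1625 0.035 0.0125 -0.0955" --pt "-0.2 0.0425 0.0125 -0.1146" --pt "-0.2375 0.05 0.0125 -0.1337" --pt "-0.2488 0.0538 0.0125 -0.1528" --pt "-0.2488 0.0538 -0.0125 -0.1719" --pt "-0.2488 0.0538 -0.05 -0.191" --pt "-0.2488 0.0538 -0.0875 -0.2101" --pt "-0.2488 0.0538 -0.0875 -0.2172" --pt "-0.2488 0.0538 -0.0875 -0.2172" --pt "-0.2488 0.0538 -0.0875 -0.2172" --pt "-0.2488 0.0538 -0.0875 -0.2172"

```text
time: 26.0
ee_pos: [0.5528, -0.1372, 0.1815]
tcp_rot: [-179.8, 0.2, -95.2]
wrist_force: [0.4, 0.7, 0.9]
opening: 0.0856
grasp_force: 0.0
```

Run:
```python
from h import *
import q
a,_=load('blue1'); b=snap('blue3'); cv2.imwrite('pics/b3.png',np.hstack([a[100:300,180:440],b[100:300,180:440]]))
```

```text
26.0 [-14.    6.8   6.5  89.6   0.2 -98.8] [ 0.5528 -0.1372  0.1815] [-179.82    0.18  -95.23]
```

View pics/b3.png

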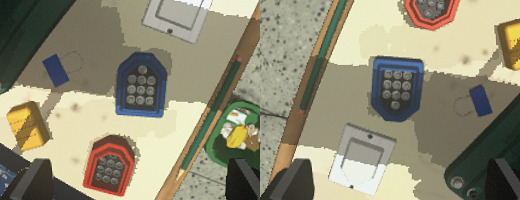

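Both views show blue, red and the plate (cut end up in the first, down in the second). Now I fit the silhouettes.

```bash
cat > fit.py <<'E'
from h import *
from scipy.optimize import least_squares
o=np.array([[-39,-30],[39,-30],[39,30],[-39,30]])/1e3
PLATE=np.vstack([np.c_[o,np.zeros(4)],np.c_[o,np.full(4,.008)]])
LID=np.vstack([prism(0,.012)]+[np.array([[x,y,z] for x in(-.021,.017) for y in(-.006,.006) for z in(.012,.032)])])
def mask(im,kind):
    h=cv2.cvtColor(im,cv2.COLOR_BGR2HSV).astype(int); H,S,V=h[...,0],h[...,1],h[...,2]
    return {'blue':(abs(H-110)<14)&(S>110),'red':((H<8)|(H>172))&(S>130),'green':(abs(H-72)<20)&(S>90),
            'plate':(S<32)&(V>105),'lid':(V<75)}[kind].astype(np.uint8)
def contour(im,pose,kind,guess,model,debug=0):
    u=project('wrist',place(model,*guess),pose).astype(np.float32)
    roi=np.zeros(im.shape[:2],np.uint8); cv2.fillConvexPoly(roi,cv2.convexHull(u).astype(int),1); roi=cv2.dilate(roi,np.ones((15,15)))
    m=mask(im,kind)*roi; m=cv2.morphologyEx(m,cv2.MORPH_OPEN,np.ones((3,3)))
    cs,_=cv2.findContours(m,cv2.RETR_EXTERNAL,cv2.CHAIN_APPROX_NONE); c=max(cs,key=cv2.contourArea)
    return cv2.convexHull(c), cv2.contourArea(c)
def dense(h):
    P=h[:,0].astype(float);Q=np.roll(P,-1,0); out=[]
    for a,b in zip(P,Q):
        n=max(1,int(np.hypot(*(b-a)))); out+=[a+(b-a)*i/n for i in range(n)]
    return np.array(out)
def fit(views,kind,guess,model,zfree=False):
    """guess x,y,yaw(rad),z ; returns pose, rms px"""
    C=[]
    for f in views:
        im,p=load(f); h,a=contour(im,p,kind,guess,model); C.append((dense(h),p)); 
    def res(v):
        g=list(v)+([] if zfree else [guess[3]]); r=[]
        for c,p in C:
            H=cv2.convexHull(project('wrist',place(model,*g),p).astype(np.float32))
            r+=[cv2.pointPolygonTest(H,(float(x),float(y)),True)+ .0 for x,y in c]
        return np.array(r)
    s=least_squares(res,guess if zfree else guess[:3],diff_step=1e-3,loss='soft_l1',x_scale=[.01,.01,.1,.01][:4 if zfree else 3])
    v=s.x; print(kind,views,'x,y %.4f %.4f yaw %.2f'%(v[0],v[1],np.degrees(v[2])),'z %.4f'%v[3] if zfree else '','rms %.2f'%np.sqrt(np.mean(res(v)**2)),'mean %.2f'%res(v).mean()); return v
E
python3 - <<'E'
from fit import *
r=np.radians
for k,g,m in (('blue',[.553,-.137,r(84.7),0],TRAY),('red',[.511,-.226,r(70),0],TRAY),('plate',[.6057,-.0526,r(64.5),0],PLATE)):
    for v,z in((['blue1'],0),(['blue3'],0),(['blue1','blue3'],1)):
        try: fit(v,k,g,m,z)
        except Exception as e: print(k,v,repr(e))
E
```

```text
blue ['blue1'] x,y 0.5570 -0.1305 yaw 86.30  rms 3.21 mean 1.11
blue ['blue3'] x,y 0.5583 -0.1284 yaw 80.89  rms 5.09 mean 2.79
blue ['blue1', 'blue3'] x,y 0.5571 -0.1279 yaw 88.14 z 0.0068 rms 4.13 mean 1.19
red ['blue1'] x,y 0.5087 -0.2350 yaw 67.17  rms 4.31 mean 2.60
red ['blue3'] x,y 0.5138 -0.2244 yaw 67.57  rms 1.14 mean 1.07
red ['blue1', 'blue3'] x,y 0.5127 -0.2251 yaw 68.22 z -0.0056 rms 3.13 mean 1.40
plate ['blue1'] x,y 0.6071 -0.0529 yaw 64.00  rms 2.41 mean -1.13
plate ['blue3'] x,y 0.6080 -0.0484 yaw 64.43  rms 0.87 mean 0.67
plate ['blue1', 'blue3'] x,y 0.6066 -0.0526 yaw 64.04 z 0.0046 rms 1.99 mean 0.15
```

Run:
```python
from fit import *
r=np.radians
rows=[]
for f in('blue1','blue3'):
    im,p=load(f); row=[]
    for k,g,m in (('blue',[.554,-.137,r(84.7),0],TRAY),('red',[.511,-.226,r(70),0],TRAY),('plate',[.6065,-.0526,r(64.2),0],PLATE)):
        c=project('wrist',place(m,*g),p).mean(0).astype(int); x0,y0=c-32; x0=max(x0,0);y0=max(y0,0); print(f,k,x0,y0)
        e=cv2.resize(im[y0:y0+65,x0:x0+65],None,fx=4,fy=4,interpolation=cv2.INTER_CUBIC)
        H,_=contour(im,p,k,g,m); cv2.polylines(e,[((H-[x0,y0])*4+2).astype(int)],True,(0,255,255),1)
        row.append(e)
    h=min(e.shape[0] for e in row); rows.append(np.hstack([cv2.copyMakeBorder(e,0,260-e.shape[0],0,260-e.shape[1],0) for e in row]))
cv2.imwrite('pics/mos.png',np.vstack(rows))
```

```text
blue1 blue 286 148
blue1 red 257 230
blue1 plate 329 67
blue3 blue 286 160
blue3 red 321 68
blue3 plate 249 224
```

View pics/mos.png

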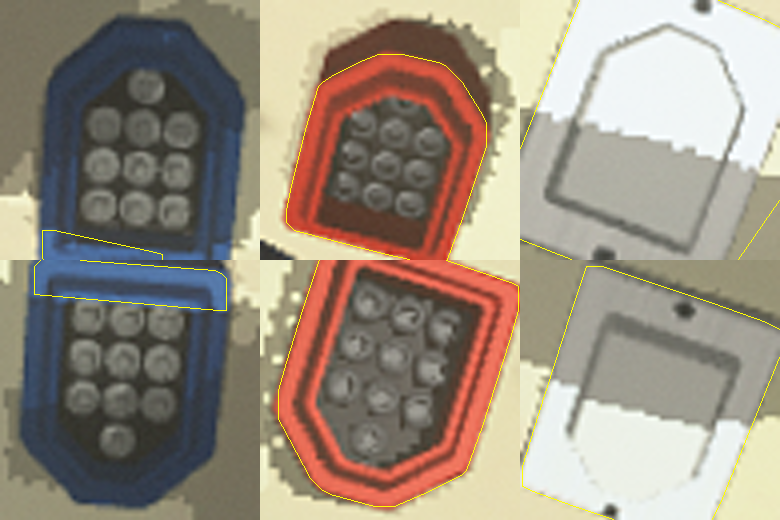

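The blue mask missed the shaded walls, and red missed the dark front. The plate's blue3 contour looks good. I switch to colour ratios.

```bash
python3 - <<'E'
s=open('fit.py').read()
i=s.index("    return {'blue'"); j=s.index("def contour")
s=s[:i]+"""    B,G,R=[x.astype(float)+4 for x in cv2.split(cv2.GaussianBlur(im,(3,3),0))]
    return {'blue':B>1.3*R,'red':R>1.6*G,'green':G>1.25*R,'plate':(S<22)&(V>90),'lid':V<75}[kind].astype(np.uint8)
"""+s[j:]
open('fit.py','w').write(s)
E
cat > run1.py <<'E'
from fit import *
r=np.radians
rows=[];F={}
for k,g,m in (('blue',[.554,-.137,r(84.7),0],TRAY),('red',[.511,-.226,r(70),0],TRAY),('plate',[.6065,-.0526,r(64.2),0],PLATE)):
    fit(['blue1'],k,g,m);fit(['blue3'],k,g,m);F[k]=(fit(['blue1','blue3'],k,g,m,True),m)
for f in('blue1','blue3'):
    im,p=load(f); row=[]
    for k,(g,m) in F.items():
        c=project('wrist',place(m,*g),p).mean(0).astype(int); x0,y0=c-40
        e=cv2.resize(im[y0:y0+80,x0:x0+80],None,fx=3.2,fy=3.2,interpolation=cv2.INTER_CUBIC)
        H,_=contour(im,p,k,g,m); cv2.polylines(e,[((H-[x0,y0])*3.2+1.6).astype(int)],True,(0,255,255),1)
        H=cv2.convexHull(project('wrist',place(m,*g),p).astype(np.float32)); cv2.polylines(e,[((H-[x0,y0])*3.2+1.6).astype(int)],True,(255,0,255),1)
        row.append(e)
    rows.append(np.hstack(row))
cv2.imwrite('pics/mos2.png',np.vstack(rows))
E
python3 run1.py
```

```text
blue ['blue1'] x,y 0.5563 -0.1365 yaw 77.74  rms 2.18 mean 2.00
blue ['blue3'] x,y 0.5578 -0.1321 yaw 78.95  rms 2.75 mean 2.34
blue ['blue1', 'blue3'] x,y 0.5567 -0.1356 yaw 80.54 z -0.0074 rms 2.32 mean 1.52
red ['blue1'] x,y 0.5088 -0.2347 yaw 67.25  rms 4.24 mean 2.53
red ['blue3'] x,y 0.5138 -0.2244 yaw 67.47  rms 1.24 mean 1.19
red ['blue1', 'blue3'] x,y 0.5127 -0.2252 yaw 68.07 z -0.0060 rms 3.05 mean 1.43
plate ['blue1'] x,y 0.6062 -0.0524 yaw 64.02  rms 0.56 mean 0.49
plate ['blue3'] x,y 0.6079 -0.0487 yaw 64.16  rms 0.93 mean 0.81
plate ['blue1', 'blue3'] x,y 0.6064 -0.0518 yaw 64.13 z 0.0011 rms 1.24 mean 0.79
```

View pics/mos2.png

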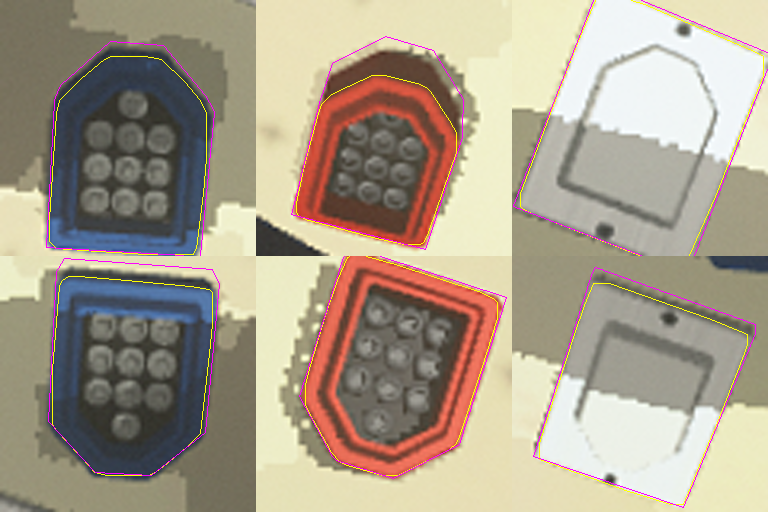

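The fits are still biased by dark walls, so I take pixel picks for the trays instead. First I look at the plate with the tool in the same relative pose.

In the tool's units: 8.6 cm / 80 = 0.1075, 6 cm / 80 = 0.075, -0.36 rad / 6.2832 = -0.0573.

Request:
servo_tool --pt "0 0 0.0125 -0.0159" --pt "0.025 0.0375 0.0125 -0.0318" --pt "0.05 0.075 0.0125 -0.0477" --pt "0.0675 0.1075 0 -0.0573" --pt "0.0675 0.1075 0 -0.0573" --pt "0.0675 0.1075 0 -0.0573" --pt "0.0675 0.1075 0 -0.0573"

```text
time: 26.63
ee_pos: [0.6064, -0.0511, 0.1803]
tcp_rot: [-179.9, 0.2, -115.9]
wrist_force: [0.8, 0.4, 0.1]
opening: 0.0855
grasp_force: 0.0
```

Run:
```python
from fit import *
import q
pl=snap('plate'); _,p=load('plate')
r=np.radians
v=fit(['plate'],'plate',[.607,-.0506,r(64.2),0],PLATE)
pb=load('blue3')
bi,bp=pb
c1=project('wrist',[[.607,-.0506,.01]],p)[0].astype(int)-50; c2=project('wrist',[[.555,-.136,.015]],bp)[0].astype(int)-50
print(c1,c2)
E1=cv2.resize(pl[c1[1]:c1[1]+100,c1[0]:c1[0]+100],None,fx=4,fy=4,interpolation=cv2.INTER_CUBIC)
H=cv2.convexHull(project('wrist',place(PLATE,*v,0),p).astype(np.float32)); cv2.polylines(E1,[((H-c1)*4+2).astype(int)],True,(255,0,255),1)
N=project('wrist',place(prism(.015,.015,.007)[:6],*v,0),p); cv2.polylines(E1,[((N-c1)*4+2).astype(int)],True,(0,0,255),1)
E2=cv2.resize(bi[c2[1]:c2[1]+100,c2[0]:c2[0]+100],None,fx=4,fy=4,interpolation=cv2.INTER_CUBIC)
E2=cv2.convertScaleAbs(E2,alpha=1.6,beta=10)
cv2.imwrite('pics/pb.png',np.hstack([E1,E2]))
```

```text
26.6333 [ -4.9  12.2  12.5  90.2   0.2 -69. ] [ 0.6064 -0.0511  0.1803] [-179.94    0.22 -115.86]
plate ['plate'] x,y 0.6077 -0.0497 yaw 64.00  rms 5.66 mean 3.24
[268 135] [267 137]
```

View pics/pb.png

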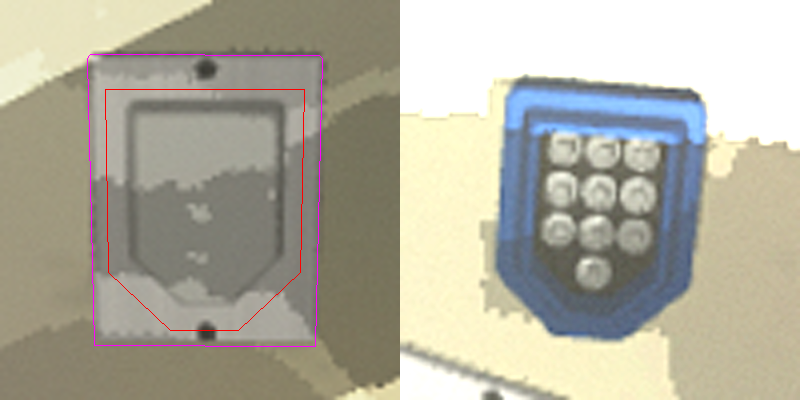

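The tray's neck inset in my model was in the wrong unit. I fix it and refit.

```bash
sed -i 's/prism(.031,.031,.007)/prism(.031,.031,7)/' h.py; sed -i "s/B>1.3\*R,/B>1.12*R,/; s/R>1.6\*G/R>1.4*G/" fit.py
python3 - <<'E'
from fit import *
r=np.radians
B=None
for k,g,m in (('blue',[.554,-.137,r(84.7),0],TRAY),('red',[.511,-.226,r(70),0],TRAY)):
    fit(['blue1'],k,g,m);v=fit(['blue3'],k,g,m);fit(['blue1','blue3'],k,g,m,True)
    if k=='blue': B=v
# picks
im,p=load('plate'); off=np.array([268,135])
pk=(np.array([(89,56),(322,57),(316,343),(96,343)])-1.5)/4+off
X=onplane('wrist',pk,.008,p); print('plate picks',X.mean(0).round(4),np.linalg.norm(np.diff(X,axis=0),axis=1).round(4)); d=X[3]+X[2]-X[0]-X[1]; print(np.degrees(np.arctan2(d[1],d[0])))
nk=(np.array([(130,103),(283,103),(283,250),(238,302),(182,302),(130,257)])-1.5)/4+off
N=onplane('wrist',nk,.012,p); print('neck x ends in plate frame:'); a=np.radians(64.1); print((((N-X.mean(0))[:,:2]@np.array([[np.cos(a),-np.sin(a)],[np.sin(a),np.cos(a)]]))*1e3).round(1))
bi,bp=load('blue3'); E=cv2.convertScaleAbs(cv2.resize(bi[137:237,267:367],None,fx=4,fy=4,interpolation=cv2.INTER_CUBIC),alpha=1.6,beta=10)
U=project('wrist',place(TRAY,*B,0),bp)
for s,c in((slice(0,6),(0,255,255)),(slice(6,12),(0,0,255))): cv2.polylines(E,[((U[s]-[267,137])*4+2).astype(int)],True,c,1)
cv2.imwrite('pics/bb.png',E)
E
```

```text
blue ['blue1'] x,y 0.5567 -0.1369 yaw 80.32  rms 0.77 mean 0.71
blue ['blue3'] x,y 0.5570 -0.1326 yaw 80.21  rms 1.07 mean 0.86
blue ['blue1', 'blue3'] x,y 0.5567 -0.1353 yaw 80.18 z 0.0020 rms 1.48 mean 0.98
red ['blue1'] x,y 0.5112 -0.2294 yaw 67.95  rms 1.64 mean 1.11
red ['blue3'] x,y 0.5125 -0.2245 yaw 67.96  rms 0.34 mean 0.14
red ['blue1', 'blue3'] x,y 0.5128 -0.2248 yaw 67.94 z 0.0031 rms 1.71 mean 0.90
plate picks [ 0.6071 -0.05    0.008 ] [0.0596 0.0776 0.0597]
64.20498494965071
neck x ends in plate frame:
[[-27.3 -19.2]
 [-27.3  19.6]
 [ 11.5  20.2]
 [ 25.8   8.5]
 [ 25.8  -6.3]
 [ 13.4 -19.8]]
```

View pics/bb.png

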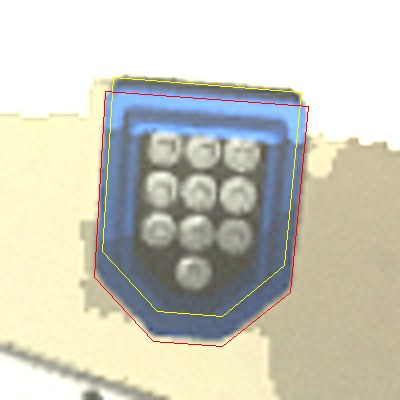

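The fit lies on the tray (blue at 0.557, -0.133, yaw 80.2; z≈0.002) and the plate is at (0.607, -0.050), yaw 64.2. I move in to grasp blue.

In the tool's units: -17.7 cm / 80 = -0.2213, -8.19 cm / 80 = -0.1024, 0.281 rad / 6.2832 = 0.0447.

Request:
servo_tool --pt "-0.0188 -0.0313 0.0125 0.0159" --pt "-0.0375 -0.0625 0.0125 0.0318" --pt "-0.0563 -0.0938 0.0125 0.0447" --pt "-0.0618 -0.1024 -0.025 0.0447" --pt "-0.0618 -0.1024 -0.075 0.0447" --pt "-0.0618 -0.1024 -0.125 0.0447" --pt "-0.0618 -0.1024 -0.1688 0.0447" --pt "-0.0618 -0.1024 -0.1938 0.0447" --pt "-0.0618 -0.1024 -0.21 0.0447" --pt "-0.0618 -0.1024 -0.2188 0.0447" --pt "-0.0618 -0.1024 -0.2213 0.0447" --pt "-0.0618 -0.1024 -0.2213 0.0447" --pt "-0.0618 -0.1024 -0.2213 0.0447" --claw 0

```text
time: 27.77
ee_pos: [0.5578, -0.1333, 0.0044]
tcp_rot: [-179.8, 0.2, -99.9]
wrist_force: [-0.1, 0.2, -0.2]
opening: 0.0851
grasp_force: 0.0
```

Request:
servo_tool --pt "0 0 0 0" --pt "0 0 0 0" --pt "0 0 0 0" --pt "0 0 0 0" --pt "0 0 0 0" --pt "0 0 0 0" --pt "0 0 0 0" --pt "0 0 0 0" --pt "0 0 0 0" --pt "0 0 0 0" --claw 1 --force 40

```text
time: 28.6
ee_pos: [0.5573, -0.133, 0.0035]
tcp_rot: [-179.9, 0.2, -99.9]
wrist_force: [-1.7, 0.9, 5.8]
opening: 0.0494
grasp_force: 42.1
```

In the tool's units: 16 cm / 80 = 0.2, 8.3 cm / 80 = 0.1038, -0.278 rad / 6.2832 = -0.0442.

Request:
servo_tool --pt "0 0 0.0063 0" --pt "0 0 0.0188 0" --pt "0 0 0.0375 0" --pt "0 0 0.0625 0" --pt "0 0 0.0938 0" --pt "0 0 0.125 0" --pt "0 0 0.1563 0" --pt "0.0038 0.0063 0.1813 -0.0032" --pt "0.0125 0.0213 0.1938 -0.0095" --pt "0.025 0.0413 0.2 -0.0191" --pt "0.0375 0.0625 0.2 -0.0286" --pt "0.05 0.0838 0.2 -0.0366" --pt "0.0588 0.0975 0.2 -0.0422" --pt "0.0623 0.1038 0.1875 -0.0442" --pt "0.0623 0.1038 0.1625 -0.0442" --pt "0.0623 0.1038 0.1313 -0.0442" --pt "0.0623 0.1038 0.1 -0.0442" --pt "0.0623 0.1038 0.075 -0.0442" --pt "0.0623 0.1038 0.0625 -0.0442" --pt "0.0623 0.1038 0.0625 -0.0442"

```text
time: 30.27
ee_pos: [0.6048, -0.0502, 0.0498]
tcp_rot: [179.8, 0.1, -115.8]
wrist_force: [0.4, -0.2, -0.9]
opening: 0.0494
grasp_force: 41.6
```

Run:
```python
from h import *
import q
print(o['grasp_force'] if 0 else get_obs()['grasp_force'],get_obs()['wrist_force'])
a=snap('held1'); crop(a,240,130,160,130,4,'pics/held1c.png')
```

```text
30.2667 [ -4.8  13.2  -0.7  76.2   0.2 -69. ] [ 0.6048 -0.0502  0.0498] [ 1.7977e+02  1.1000e-01 -1.1579e+02]
41.57311510294676 [ 0.35625525 -0.22716415 -0.91612552]
```

View pics/held1c.png

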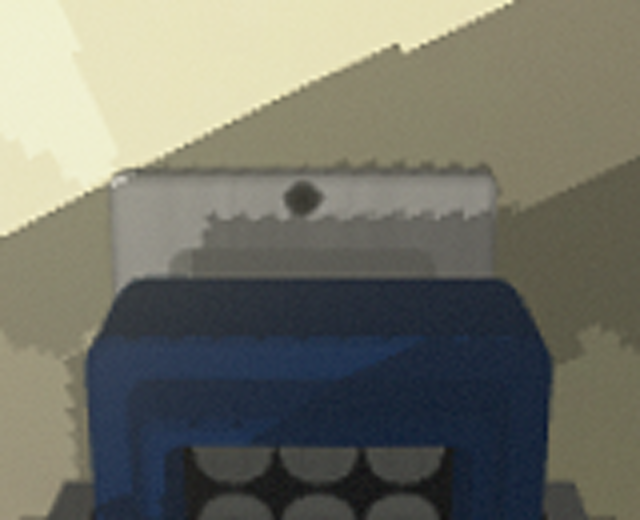

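The tray is held level with the right end toward the plate. The arm still shows about 2 mm of lag in x, so I let it settle.

Request:
servo_tool --pt "0 0 0 0" --pt "0 0 0 0" --pt "0 0 0 0"

```text
time: 30.57
ee_pos: [0.6074, -0.0501, 0.0542]
tcp_rot: [-179.9, 0.3, -115.8]
wrist_force: [-0.1, 0.2, -1.1]
opening: 0.0488
grasp_force: 41.6
```

```bash
python3 q.py; python3 -c "
from fit import *
P=[get_obs()['ee_pos'] for _ in range(3)];print(P)
im,p=load('held1');print(project('wrist',place(PLATE,.6071,-.05,np.radians(64.2),0),p)[4:].round(1)*4-[960,520])"
```

```text
30.5667 [ -4.8  13.1  -0.4  76.3   0.2 -69. ] [ 0.6074 -0.0501  0.0542] [-179.87    0.26 -115.8 ]
[array([ 0.60738906, -0.0500952 ,  0.05416936]), array([ 0.60738906, -0.0500952 ,  0.05416936]), array([ 0.60738906, -0.0500952 ,  0.05416936])]
[[108.  174.8]
 [134.  616.4]
 [476.8 616. ]
 [499.2 174. ]]
```

In the tool's units: -4.2 cm / 80 = -0.0525, -4.15 cm / 80 = -0.0519.

Request:
servo_tool --pt "0 0 -0.0125 0" --pt "0 0 -0.025 0" --pt "0 0 -0.035 0" --pt "0 0 -0.04 0" --pt "0 0 -0.0438 0" --pt "0 0 -0.0463 0" --pt "0 0 -0.0488 0" --pt "0 0 -0.0506 0" --pt "0 0 -0.0519 0" --pt "0 0 -0.0525 0" --pt "0 0 -0.0525 0" --pt "0 0 -0.0525 0" --pt "0 0 -0.0525 0"

```text
time: 31.65
ee_pos: [0.6067, -0.05, 0.0115]
tcp_rot: [-180.0, 0.2, -115.8]
wrist_force: [-1.9, 0.7, 6.0]
opening: 0.0489
grasp_force: 42.2
```

In the tool's units: 17 cm / 80 = 0.2125, 14 cm / 80 = 0.175.

Request:
servo_tool --pt "0 0 0 0" --pt "0 0 0 0" --pt "0 0 0 0" --pt "0 0 0 0" --pt "0 0 0.0125 0" --pt "0 0 0.0375 0" --pt "0 0 0.075 0" --pt "0 0 0.125 0" --pt "0 0 0.175 0" --pt "0 0 0.2125 0" --pt "0 0 0.2125 0" --pt "0 0 0.2125 0" --pt "0 0 0.2125 0" --claw 0

```text
time: 32.73
ee_pos: [0.6065, -0.0499, 0.1805]
tcp_rot: [-180.0, 0.2, -115.8]
wrist_force: [-0.3, -0.7, 0.2]
opening: 0.085
grasp_force: 0.0
```

Run:
```python
from fit import *
import q
snap('seat1'); fit(['seat1'],'blue',[.607,-.05,np.radians(64.2),.008],TRAY); fit(['seat1'],'blue',[.607,-.05,np.radians(64.2),.008],TRAY,True)
```

```text
32.7333 [ -4.8  12.3  12.6  90.3   0.2 -69. ] [ 0.6065 -0.0499  0.1805] [-180.      0.21 -115.8 ]
blue ['seat1'] x,y 0.6064 -0.0495 yaw 64.18  rms 1.21 mean 1.05
blue ['seat1'] x,y 0.6075 -0.0472 yaw 64.21 z -0.0034 rms 0.50 mean -0.02
```

In the tool's units: -17.5 cm / 80 = -0.2188, -13 cm / 80 = -0.1625, 0.02 rad / 6.2832 = 0.0032.

Request:
servo_tool --pt "-0.0188 -0.0375 0 0.0032" --pt "-0.0563 -0.1 0 0.0064" --pt "-0.0938 -0.1625 0 0.0111" --pt "-0.1175 -0.2188 0 0.0111" --pt "-0.1175 -0.2188 0 0.0111" --pt "-0.1175 -0.2188 0 0.0111" --pt "-0.1175 -0.2188 0 0.0111"

```text
time: 33.37
ee_pos: [0.511, -0.2265, 0.1793]
tcp_rot: [179.9, 0.2, -112.0]
wrist_force: [-0.4, -0.1, 0.0]
opening: 0.0853
grasp_force: 0.0
```

Run:
```python
from fit import *
import q
snap('red1'); fit(['red1'],'red',[.5125,-.2245,np.radians(68),0],TRAY); fit(['red1','blue3'],'red',[.5125,-.2245,np.radians(68),0],TRAY,True)
```

```text
33.3667 [-24.    5.6   5.   89.5   0.2 -92. ] [ 0.511  -0.2265  0.1793] [ 179.87    0.22 -112.  ]
red ['red1'] x,y 0.5135 -0.2231 yaw 68.65  rms 0.90 mean 0.67
red ['red1', 'blue3'] x,y 0.5129 -0.2242 yaw 68.35 z 0.0000 rms 0.86 mean 0.41
```

Blue reads seated at (0.606, -0.0495), yaw 64.2. Red is at (0.5134, -0.2234), yaw 68.5, with z≈0. I grasp red.

In the tool's units: -17.8 cm / 80 = -0.2225, 0.16 cm / 80 = 0.002, 0.005 rad / 6.2832 = 0.0008.

Request:
servo_tool --pt "0 0.0013 -0.0375 0.0008" --pt "0.0009 0.002 -0.0875 0.0008" --pt "0.0009 0.002 -0.1375 0.0008" --pt "0.0009 0.002 -0.175 0.0008" --pt "0.0009 0.002 -0.2 0.0008" --pt "0.0009 0.002 -0.2125 0.0008" --pt "0.0009 0.002 -0.22 0.0008" --pt "0.0009 0.002 -0.2225 0.0008" --pt "0.0009 0.002 -0.2225 0.0008" --pt "0.0009 0.002 -0.2225 0.0008"

```text
time: 34.25
ee_pos: [0.5142, -0.2235, 0.004]
tcp_rot: [-179.9, 0.2, -111.5]
wrist_force: [0.0, -0.5, -0.5]
opening: 0.0854
grasp_force: 0.0
```

Request:
servo_tool --pt "0 0 0 0" --pt "0 0 0 0" --pt "0 0 0 0" --pt "0 0 0 0" --pt "0 0 0 0" --pt "0 0 0 0" --pt "0 0 0 0" --pt "0 0 0 0" --pt "0 0 0 0" --claw 1 --force 40

```text
time: 35.0
ee_pos: [0.5137, -0.2236, 0.0035]
tcp_rot: [-179.9, 0.2, -111.5]
wrist_force: [-0.1, -0.2, 6.2]
opening: 0.0494
grasp_force: 42.3
```

In the tool's units: 17.37 cm / 80 = 0.2171, 9.3 cm / 80 = 0.1163, -0.075 rad / 6.2832 = -0.0119.

Request:
servo_tool --pt "0 0 0.0063 0" --pt "0 0 0.025 0" --pt "0 0 0.0563 0" --pt "0 0 0.0938 0" --pt "0.0025 0.005 0.1313 0" --pt "0.01 0.0175 0.1625 -0.0016" --pt "0.02 0.0375 0.175 -0.0032" --pt "0.035 0.065 0.175 -0.0048" --pt "0.0525 0.0975 0.175 -0.0064" --pt "0.07 0.13 0.175 -0.008" --pt "0.0875 0.1625 0.175 -0.0095" --pt "0.1013 0.19 0.1688 -0.0111" --pt "0.1113 0.2088 0.15 -0.0119" --pt "0.1163 0.2171 0.125 -0.0119" --pt "0.1163 0.2171 0.1 -0.0119" --pt "0.1163 0.2171 0.0813 -0.0119" --pt "0.1163 0.2171 0.0688 -0.0119" --pt "0.1163 0.2171 0.0688 -0.0119" --pt "0.1163 0.2171 0.0688 -0.0119" --pt "0.1163 0.2171 0.0688 -0.0119"

```text
time: 36.67
ee_pos: [0.6067, -0.0499, 0.0588]
tcp_rot: [-179.9, 0.2, -115.8]
wrist_force: [-0.5, -0.2, -1.0]
opening: 0.0494
grasp_force: 41.7
```

In the tool's units: -2.3 cm / 80 = -0.0288, -2.2 cm / 80 = -0.0275.

Request:
servo_tool --pt "0 0 -0.0063 0" --pt "0 0 -0.0125 0" --pt "0 0 -0.0163 0" --pt "0 0 -0.02 0" --pt "0 0 -0.0225 0" --pt "0 0 -0.025 0" --pt "0 0 -0.0263 0" --pt "0 0 -0.0275 0" --pt "0 0 -0.0288 0" --pt "0 0 -0.0288 0" --pt "0 0 -0.0288 0" --pt "0 0 -0.0288 0"

```text
time: 37.67
ee_pos: [0.6063, -0.0496, 0.0355]
tcp_rot: [-180.0, 0.2, -115.8]
wrist_force: [-3.2, 0.5, 5.0]
opening: 0.0495
grasp_force: 42.4
```

Request:
servo_tool --pt "0 0 0 0" --pt "0 0 0 0" --pt "0 0 0 0" --pt "0 0 0 0" --pt "0 0 0.0125 0" --pt "0 0 0.0375 0" --pt "0 0 0.075 0" --pt "0 0 0.125 0" --pt "0 0 0.175 0" --pt "0 0 0.2 0" --pt "0 0 0.2 0" --pt "0 0 0.2 0" --claw 0

```text
time: 38.67
ee_pos: [0.607, -0.0497, 0.1968]
tcp_rot: [-179.8, 0.3, -115.8]
wrist_force: [-0.4, -0.6, -0.2]
opening: 0.0854
grasp_force: 0.0
```

Run:
```python
from fit import *
import q
snap('seat2'); fit(['seat2'],'red',[.607,-.05,np.radians(64.2),.032],TRAY); fit(['seat2'],'red',[.607,-.05,np.radians(64.2),.032],TRAY,True)
```

```text
38.6667 [ -4.8  12.4  14.5  91.9   0.2 -69. ] [ 0.607  -0.0497  0.1968] [-179.81    0.28 -115.8 ]
red ['seat2'] x,y 0.6058 -0.0499 yaw 63.87  rms 1.09 mean 1.00
red ['seat2'] x,y 0.6068 -0.0477 yaw 64.01 z 0.0218 rms 0.35 mean -0.01
```

In the tool's units: 41.3 cm / 80 = 0.5163, 38.5 cm / 80 = 0.4813, 0.28 rad / 6.2832 = 0.0446.

Request:
servo_tool --pt "0 0 0.05 0" --pt "0 0 0.1 0" --pt "0 0 0.15 0" --pt "0 0 0.2 0" --pt "-0.0125 0.0313 0.2188 0.0032" --pt "-0.0275 0.0688 0.2188 0.008" --pt "-0.0425 0.1088 0.2188 0.0127" --pt "-0.0588 0.15 0.2188 0.0175" --pt "-0.075 0.1913 0.2188 0.0223" --pt "-0.0913 0.2325 0.2188 0.0286" --pt "-0.1075 0.275 0.2188 0.035" --pt "-0.1238 0.3163 0.2188 0.0398" --pt "-0.14 0.3575 0.2188 0.0446" --pt "-0.1563 0.4 0.2188 0.0493" --pt "-0.1725 0.4413 0.2188 0.0541" --pt "-0.1875 0.4813 0.2188 0.0589" --pt "-0.2025 0.5163 0.2188 0.0605" --pt "-0.2025 0.5163 0.1875 0.0605" --pt "-0.2025 0.5163 0.1875 0.0605" --pt "-0.2025 0.5163 0.1875 0.0605"

```text
time: 40.38
ee_pos: [0.4436, 0.3629, 0.3424]
tcp_rot: [179.8, 0.0, -94.0]
wrist_force: [-0.6, -0.8, 1.2]
opening: 0.0853
grasp_force: 0.0
```

```bash
python3 q.py
```

```text
40.3833 [ 3.920e+01  1.310e+01  3.200e+01  1.091e+02  1.000e-01 -4.680e+01] [0.4436 0.3629 0.3424] [179.8    0.   -93.99]
```

Run:
```python
from fit import *
print('cup',tri(ray('top',(277,224)),ray('scene',(380,205))))
print('pen tip dark',tri(ray('top',(262,210)),ray('scene',(392,150))),tri(ray('top',(279,262)),ray('scene',(438,110))))
print(onplane('top',[(277,224)],.1),onplane('scene',[(378,242)],0))
a=snap('green0'); fit(['green0'],'green',[.443,.363,np.radians(86),0],TRAY)
cv2.imwrite('pics/g0.png',a)
```

```text
cup (array([0.3997854 , 0.18482285, 0.09788932]), [np.float64(1.880224339437986), np.float64(1.8802243394378928)])
pen tip dark (array([0.41319602, 0.20064267, 0.26988807]), [np.float64(3.00522645403615), np.float64(3.0052264540362033)]) (array([0.29685166, 0.16553369, 0.2910652 ]), [np.float64(13.348502293689176), np.float64(13.34850229368918)])
[[0.40095861 0.18329607 0.1       ]] [[0.40843407 0.21225497 0.        ]]
green ['green0'] x,y 0.4453 0.3712 yaw 81.87  rms 1.06 mean 0.98
```

View pics/g0.png

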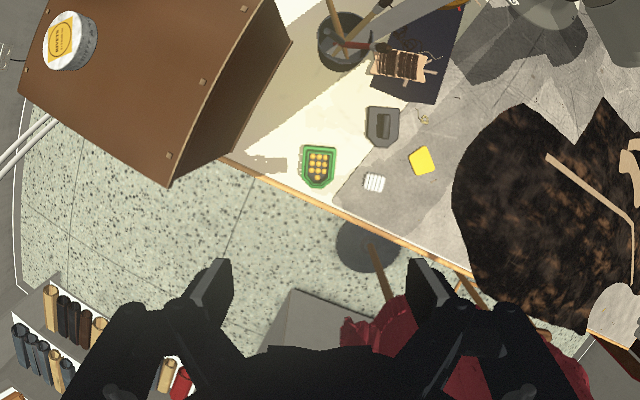

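The picture shows green at (317,167), the lid at (382,127) and the cup at (343,40). The cup is at (0.40, 0.185) in the world frame and clear of the approach. I descend over green.

In the tool's units: -16.3 cm / 80 = -0.2038, -15 cm / 80 = -0.1875, -0.072 rad / 6.2832 = -0.0115.

Request:
servo_tool --pt "0.0013 0.005 -0.0375 -0.0064" --pt "0.0013 0.0075 -0.0875 -0.0115" --pt "0.0013 0.0075 -0.1375 -0.0115" --pt "0.0013 0.0075 -0.1875 -0.0115" --pt "0.0013 0.0075 -0.2038 -0.0115" --pt "0.0013 0.0075 -0.2038 -0.0115" --pt "0.0013 0.0075 -0.2038 -0.0115" --pt "0.0013 0.0075 -0.2038 -0.0115"

```text
time: 41.1
ee_pos: [0.4465, 0.3695, 0.1845]
tcp_rot: [-179.9, 0.4, -98.2]
wrist_force: [0.4, -0.5, 0.4]
opening: 0.0855
grasp_force: 0.0
```

Run:
```python
from fit import *
import q
a=snap('green1');_,p=load('green1'); g=[.445,.370,np.radians(82),0]; v=fit(['green1'],'green',g,TRAY); fit(['green0','green1'],'green',g,TRAY,True)
def panel(im,p,m,v,k,z):
    c=project('wrist',place(m,*v,z),p).mean(0).astype(int)-50
    E=cv2.resize(im[c[1]:c[1]+100,c[0]:c[0]+100],None,fx=4,fy=4,interpolation=cv2.INTER_CUBIC)
    U=project('wrist',place(m,*v,z),p)
    for s,cc in((slice(0,6),(0,255,255)),(slice(6,12),(0,0,255))): cv2.polylines(E,[((U[s]-c)*4+2).astype(int)],True,cc,1)
    return E
b,bp=load('seat2'); w=fit(['seat2'],'red',[.607,-.05,np.radians(64.2),.032],TRAY)
cv2.imwrite('pics/gr.png',np.hstack([panel(a,p,TRAY,v,'green',0),panel(b,bp,TRAY,w,'red',.032)]))
```

```text
41.1 [ 39.5   7.9   8.1  89.8   0.1 -42.2] [0.4465 0.3695 0.1845] [-179.85    0.37  -98.21]
green ['green1'] x,y 0.4453 0.3726 yaw 82.00  rms 1.92 mean 1.60
green ['green0', 'green1'] x,y 0.4455 0.3758 yaw 82.01 z -0.0187 rms 0.79 mean 0.12
red ['seat2'] x,y 0.6061 -0.0501 yaw 63.76  rms 1.08 mean 1.00
```

View pics/gr.png

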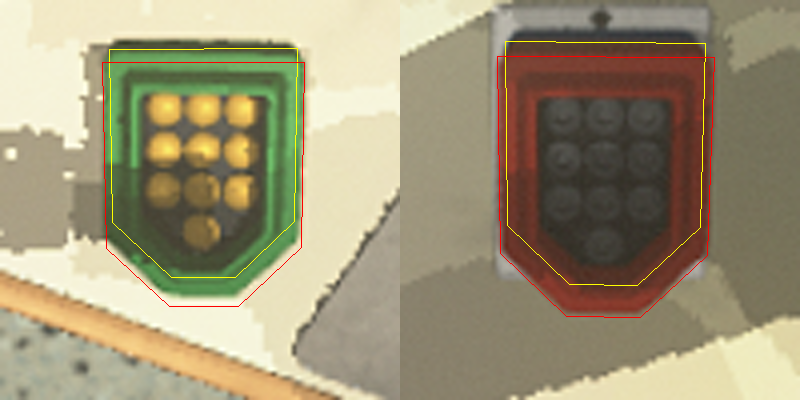

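In the left panel the fit sits about 7 px (of 4x) too low on green, because its dark rear wall was missed. In the right panel red sits home, cut end the right way. I correct green to (0.445, 0.371) and grasp.

In the tool's units: -17.9 cm / 80 = -0.2238, 0.16 cm / 80 = 0.002.

Request:
servo_tool --pt "0 0.0013 -0.0375 0" --pt "-0.0004 0.002 -0.0875 0" --pt "-0.0004 0.002 -0.1375 0" --pt "-0.0004 0.002 -0.175 0" --pt "-0.0004 0.002 -0.2 0" --pt "-0.0004 0.002 -0.2125 0" --pt "-0.0004 0.002 -0.2213 0" --pt "-0.0004 0.002 -0.2238 0" --pt "-0.0004 0.002 -0.2238 0" --pt "-0.0004 0.002 -0.2238 0"

```text
time: 41.98
ee_pos: [0.4459, 0.3717, 0.0044]
tcp_rot: [-179.9, 0.3, -98.2]
wrist_force: [0.2, 0.1, 0.5]
opening: 0.0853
grasp_force: 0.0
```

Request:
servo_tool --pt "0 0 0 0" --pt "0 0 0 0" --pt "0 0 0 0" --pt "0 0 0 0" --pt "0 0 0 0" --pt "0 0 0 0" --pt "0 0 0 0" --pt "0 0 0 0" --pt "0 0 0 0" --claw 1 --force 40

```text
time: 42.73
ee_pos: [0.4453, 0.3713, 0.0035]
tcp_rot: [-179.9, 0.3, -98.1]
wrist_force: [-0.8, -0.3, 6.0]
opening: 0.0491
grasp_force: 41.9
```

In the tool's units: 36.8 cm / 80 = 0.46, 36.5 cm / 80 = 0.4563.

Request:
servo_tool --pt "0 0 0.0063 0" --pt "0 0 0.025 0" --pt "0 0 0.0563 0" --pt "0 0 0.0938 0" --pt "0 0 0.1313 0" --pt "0 0 0.175 0" --pt "0 0 0.2188 0" --pt "0 0 0.2625 0" --pt "0 0 0.3063 0" --pt "0 0 0.35 0" --pt "0 0 0.3875 0" --pt "0 0 0.4188 0" --pt "0 0 0.4438 0" --pt "0 0 0.4563 0" --pt "0 0 0.46 0" --pt "0 0 0.46 0" --pt "0 0 0.46 0"

```text
time: 44.15
ee_pos: [0.445, 0.371, 0.3697]
tcp_rot: [180.0, 0.2, -98.2]
wrist_force: [0.2, 0.5, -1.0]
opening: 0.0491
grasp_force: 41.5
```

In the tool's units: -42.18 cm / 80 = -0.5273, -41.2 cm / 80 = -0.515, -0.309 rad / 6.2832 = -0.0492.

Request:
servo_tool --pt "0.0038 -0.01 0 -0.0016" --pt "0.0125 -0.0325 0 -0.0032" --pt "0.0263 -0.0675 0 -0.0064" --pt "0.0413 -0.1075 0 -0.0111" --pt "0.0563 -0.1475 0 -0.0159" --pt "0.0713 -0.1875 0 -0.0191" --pt "0.0863 -0.2275 0 -0.0223" --pt "0.1013 -0.2675 0 -0.0255" --pt "0.1175 -0.3075 0 -0.0286" --pt "0.1325 -0.3475 0 -0.0334" --pt "0.1475 -0.3875 0 -0.0382" --pt "0.1625 -0.4275 0 -0.043" --pt "0.1763 -0.4625 0 -0.0462" --pt "0.1875 -0.4925 0 -0.0477" --pt "0.1963 -0.515 0 -0.0492" --pt "0.2009 -0.5273 0 -0.0492" --pt "0.2009 -0.5273 0 -0.0492" --pt "0.2009 -0.5273 0 -0.0492" --pt "0.2009 -0.5273 0 -0.0492"

```text
time: 45.73
ee_pos: [0.6053, -0.05, 0.3706]
tcp_rot: [180.0, 0.2, -115.8]
wrist_force: [-0.6, 0.4, -1.0]
opening: 0.0489
grasp_force: 41.5
```

In the tool's units: -29 cm / 80 = -0.3625, -28.8 cm / 80 = -0.36.

Request:
servo_tool --pt "0 0 -0.0125 0" --pt "0 0 -0.0438 0" --pt "0 0 -0.0875 0" --pt "0 0 -0.1313 0" --pt "0 0 -0.175 0" --pt "0 0 -0.2188 0" --pt "0 0 -0.2625 0" --pt "0 0 -0.3 0" --pt "0 0 -0.3313 0" --pt "0 0 -0.35 0" --pt "0 0 -0.36 0" --pt "0 0 -0.3625 0" --pt "0 0 -0.3625 0" --pt "0 0 -0.3625 0"

```text
time: 46.9
ee_pos: [0.6063, -0.0505, 0.0822]
tcp_rot: [-179.9, 0.3, -115.8]
wrist_force: [-0.3, -0.1, -0.5]
opening: 0.0489
grasp_force: 41.6
```

In the tool's units: -2.2 cm / 80 = -0.0275, -2.1 cm / 80 = -0.0263.

Request:
servo_tool --pt "0 0 -0.0063 0" --pt "0 0 -0.0113 0" --pt "0 0 -0.015 0" --pt "0 0 -0.0175 0" --pt "0 0 -0.02 0" --pt "0 0 -0.0225 0" --pt "0 0 -0.0238 0" --pt "0 0 -0.025 0" --pt "0 0 -0.0263 0" --pt "0 0 -0.0275 0" --pt "0 0 -0.0275 0" --pt "0 0 -0.0275 0"

```text
time: 47.9
ee_pos: [0.6058, -0.0509, 0.0595]
tcp_rot: [-180.0, 0.2, -115.9]
wrist_force: [-2.0, -1.2, 4.7]
opening: 0.0491
grasp_force: 42.2
```

In the tool's units: 16 cm / 80 = 0.2, 14 cm / 80 = 0.175.

Request:
servo_tool --pt "0 0 0 0" --pt "0 0 0 0" --pt "0 0 0 0" --pt "0 0 0 0" --pt "0 0 0.0125 0" --pt "0 0 0.0375 0" --pt "0 0 0.075 0" --pt "0 0 0.125 0" --pt "0 0 0.175 0" --pt "0 0 0.2 0" --pt "0 0 0.2 0" --pt "0 0 0.2 0" --claw 0

```text
time: 48.9
ee_pos: [0.6063, -0.0509, 0.2208]
tcp_rot: [-179.8, 0.3, -115.9]
wrist_force: [0.4, -0.1, -1.0]
opening: 0.0851
grasp_force: 0.0
```

Run:
```python
from fit import *
import q
snap('seat3'); fit(['seat3'],'green',[.606,-.0505,np.radians(64.2),.056],TRAY); fit(['seat3'],'green',[.606,-.0505,np.radians(64.2),.056],TRAY,True)
```

```text
48.9 [ -4.9  12.7  17.6  94.6   0.2 -69. ] [ 0.6063 -0.0509  0.2208] [-179.81    0.28 -115.86]
green ['seat3'] x,y 0.6064 -0.0488 yaw 64.40  rms 2.33 mean 1.99
green ['seat3'] x,y 0.6083 -0.0452 yaw 63.64 z 0.0339 rms 0.59 mean -0.07
```

In the tool's units: 36.1 cm / 80 = 0.4513, 34.4 cm / 80 = 0.43, 0.07 rad / 6.2832 = 0.0111.

Request:
servo_tool --pt "0 0 0.05 0" --pt "0 0 0.1 0" --pt "0 0 0.15 0" --pt "0 0 0.1875 0.0032" --pt "-0.0188 0.025 0.1875 0.0064" --pt "-0.0438 0.0588 0.1875 0.0111" --pt "-0.0688 0.0925 0.1875 0.0159" --pt "-0.0938 0.1263 0.1875 0.0207" --pt "-0.1188 0.16 0.1875 0.0255" --pt "-0.1438 0.1938 0.1875 0.0318" --pt "-0.1688 0.2275 0.1875 0.0366" --pt "-0.1938 0.2613 0.1875 0.0414" --pt "-0.2188 0.295 0.1875 0.0477" --pt "-0.2438 0.3288 0.1875 0.0525" --pt "-0.2688 0.3625 0.1875 0.0573" --pt "-0.2938 0.3963 0.1875 0.0637" --pt "-0.3188 0.43 0.1875 0.0684" --pt "-0.3338 0.4513 0.1875 0.0716" --pt "-0.3338 0.4513 0.175 0.0716" --pt "-0.3338 0.4513 0.175 0.0716"

```text
time: 50.62
ee_pos: [0.3377, 0.3109, 0.3561]
tcp_rot: [179.8, 0.1, -89.9]
wrist_force: [-0.1, 0.4, -0.9]
opening: 0.0854
grasp_force: 0.0
```

In the tool's units: -15 cm / 80 = -0.1875, -14 cm / 80 = -0.175.

Request:
servo_tool --pt "0 0 -0.0375 0" --pt "0 0 -0.075 0" --pt "0 0 -0.1125 0" --pt "0 0 -0.15 0" --pt "0 0 -0.175 0" --pt "0 0 -0.1875 0" --pt "0 0 -0.1875 0" --pt "0 0 -0.1875 0" --pt "0 0 -0.1875 0"

```text
time: 51.37
ee_pos: [0.3392, 0.3103, 0.2101]
tcp_rot: [-179.9, 0.3, -90.1]
wrist_force: [0.8, 0.5, 0.3]
opening: 0.0852
grasp_force: 0.0
```

Run:
```python
from fit import *
import q
a=snap('lid1');_,p=load('lid1'); g=[.339,.31,np.radians(90),0]
h=cv2.cvtColor(a,cv2.COLOR_BGR2HSV); U=project('wrist',place(LID,*g),p); c=U.mean(0).astype(int)
print(c,h[c[1]-40:c[1]+41:8,c[0],2],h[c[1],c[0]-40:c[0]+41:8,2])
x0,y0=c-55
E=cv2.resize(a[y0:y0+110,x0:x0+110],None,fx=5,fy=5,interpolation=cv2.INTER_CUBIC); E=cv2.convertScaleAbs(E,alpha=1.5)
for s,cc in((slice(0,6),(0,255,255)),(slice(6,12),(0,0,255))): cv2.polylines(E,[((U[s]-[x0,y0])*5+2).astype(int)],True,cc,1)
print(x0,y0); cv2.imwrite('pics/lid1c.png',E)
```

```text
51.3667 [ 42.4  -8.   -5.   92.8   0.1 -47.5] [0.3392 0.3103 0.2101] [-179.92    0.27  -90.1 ]
[319 180] [235 235  82  81  66  64  66  82  77 157 174] [167 164 170  73  71  64  86  85 182 163 151]
264 125
```

View pics/lid1c.png

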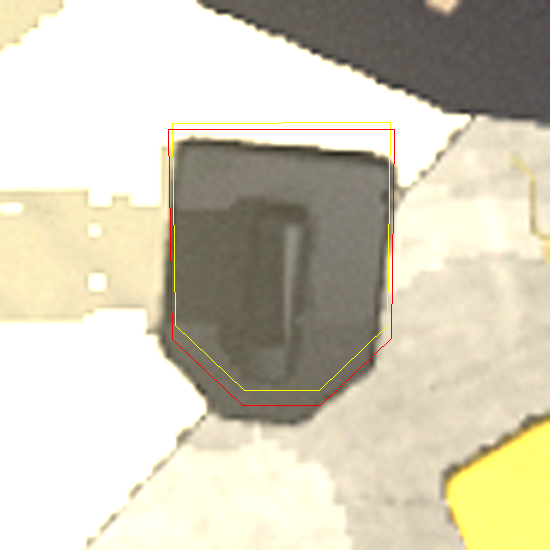

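The lid sits at about (280,280) in the crop, turned roughly 5° from the guess and with high contrast, so I fit it by its dark mask.

```bash
sed -i "s/'lid':V<75/'lid':V<118/" fit.py
python3 - <<'E'
from fit import *
g=[.339,.314,np.radians(86),0]
L0=LID[:12]
v=fit(['lid1'],'lid',g,LID); w=fit(['lid1'],'lid',g,L0); 
im,p=load('lid1')
# measured extreme points vs model (picks from crop: shoulder/base corners)
for m,n in((v,'all'),):
    print(((project('wrist',place(LID,*m,0),p)-[264,125])*5+2).round(0)[:12].tolist())
    print('bar',((project('wrist',place(LID,*m,0),p)-[264,125])*5+2).round(0)[12:].tolist())
# height of the lid by two views: -x corners and cut corners in top image crop topB (6x, off 190,190)
pk=lambda u:(np.array(u)+.5)/6-.5+190
wp=lambda u:(np.array(u,float)-2)/5+[264,125]
for t,u in (((237,293),(310,420)),((180,350),(215,415))): print('tri',tri(ray('top',pk(t)),ray('wrist',wp(u),p)))
print('tri centre of bar',tri(ray('top',pk((257,350))),ray('wrist',wp((275,275)),p)))
E
```

```text
lid ['lid1'] x,y 0.3409 0.3148 yaw 85.27  rms 0.46 mean 0.31
lid ['lid1'] x,y 0.3409 0.3148 yaw 85.27  rms 0.46 mean 0.31
[[176.0, 135.0], [162.0, 337.0], [225.0, 406.0], [300.0, 412.0], [373.0, 353.0], [393.0, 153.0], [172.0, 142.0], [159.0, 350.0], [223.0, 422.0], [301.0, 428.0], [376.0, 367.0], [397.0, 160.0]]
bar [[254.0, 197.0], [252.0, 213.0], [308.0, 202.0], [309.0, 218.0], [241.0, 361.0], [239.0, 386.0], [293.0, 365.0], [294.0, 390.0]]
tri (array([0.34469564, 0.25452349, 0.30569283]), [np.float64(7.179758103318908), np.float64(7.179758103318844)])
tri (array([0.34657852, 0.33300485, 0.04822229]), [np.float64(6.363493148130498), np.float64(6.36349314813061)])
tri centre of bar (array([0.339864  , 0.29219317, 0.09417434]), [np.float64(0.7409940156783086), np.float64(0.7409940156784922)])
```

In the tool's units: -15 cm / 80 = -0.1875, 0.43 cm / 80 = 0.0054, -0.082 rad / 6.2832 = -0.0131.

Request:
servo_tool --pt "0.0013 0.0025 -0.025 -0.0064" --pt "0.0024 0.0054 -0.0625 -0.0131" --pt "0.0024 0.0054 -0.1 -0.0131" --pt "0.0024 0.0054 -0.1375 -0.0131" --pt "0.0024 0.0054 -0.1625 -0.0131" --pt "0.0024 0.0054 -0.1875 -0.0131" --pt "0.0024 0.0054 -0.1875 -0.0131"

```text
time: 52.0
ee_pos: [0.3396, 0.3135, 0.056]
tcp_rot: [179.9, 0.0, -94.8]
wrist_force: [-0.8, -0.1, -0.4]
opening: 0.0857
grasp_force: 0.0
```

In the tool's units: -4.35 cm / 80 = -0.0544, -4.2 cm / 80 = -0.0525.

Request:
servo_tool --pt "0 0 -0.0188 0" --pt "0 0 -0.035 0" --pt "0 0 -0.0463 0" --pt "0 0 -0.0525 0" --pt "0 0 -0.0544 0" --pt "0 0 -0.0544 0" --pt "0 0 -0.0544 0"

```text
time: 52.58
ee_pos: [0.3409, 0.3148, 0.016]
tcp_rot: [-180.0, 0.3, -94.8]
wrist_force: [-0.2, 0.6, 0.1]
opening: 0.085
grasp_force: 0.0
```

Request:
servo_tool --pt "0 0 0 0" --pt "0 0 0 0" --pt "0 0 0 0" --pt "0 0 0 0" --pt "0 0 0 0" --pt "0 0 0 0" --pt "0 0 0 0" --pt "0 0 0 0" --pt "0 0 0 0" --pt "0 0 0 0" --pt "0 0 0 0" --pt "0 0 0 0" --pt "0 0 0 0" --pt "0 0 0 0" --claw 1 --force 40

```text
time: 53.75
ee_pos: [0.3407, 0.3145, 0.0153]
tcp_rot: [-180.0, 0.2, -94.8]
wrist_force: [-0.2, -0.3, 4.9]
opening: 0.0112
grasp_force: 39.8
```

In the tool's units: 35.6 cm / 80 = 0.445, 35 cm / 80 = 0.4375.

Request:
servo_tool --pt "0 0 0.0063 0" --pt "0 0 0.025 0" --pt "0 0 0.0563 0" --pt "0 0 0.0938 0" --pt "0 0 0.1313 0" --pt "0 0 0.175 0" --pt "0 0 0.2188 0" --pt "0 0 0.2625 0" --pt "0 0 0.3063 0" --pt "0 0 0.35 0" --pt "0 0 0.3875 0" --pt "0 0 0.4188 0" --pt "0 0 0.4375 0" --pt "0 0 0.445 0" --pt "0 0 0.445 0" --pt "0 0 0.445 0"

```text
time: 55.08
ee_pos: [0.3406, 0.3145, 0.3702]
tcp_rot: [180.0, 0.2, -94.8]
wrist_force: [0.7, 0.1, -0.8]
opening: 0.011
grasp_force: 39.3
```

In the tool's units: -36.5 cm / 80 = -0.4563, -35.4 cm / 80 = -0.4425, -0.367 rad / 6.2832 = -0.0584.

Request:
servo_tool --pt "0.0063 -0.0088 0 -0.0016" --pt "0.0225 -0.03 0 -0.0048" --pt "0.045 -0.0613 0 -0.008" --pt "0.0688 -0.0938 0 -0.0127" --pt "0.0925 -0.1275 0 -0.0175" --pt "0.1163 -0.16 0 -0.0207" --pt "0.1413 -0.1938 0 -0.0255" --pt "0.165 -0.2275 0 -0.0302" --pt "0.1888 -0.26 0 -0.0334" --pt "0.2125 -0.2938 0 -0.0382" --pt "0.2375 -0.3275 0 -0.043" --pt "0.2613 -0.36 0 -0.0462" --pt "0.2838 -0.3913 0 -0.0509" --pt "0.305 -0.42 0 -0.0541" --pt "0.3213 -0.4425 0 -0.0573" --pt "0.3313 -0.4563 0 -0.0584" --pt "0.3313 -0.4563 0 -0.0584" --pt "0.3313 -0.4563 0 -0.0584" --pt "0.3313 -0.4563 0 -0.0584" --pt "0.3313 -0.4563 0 -0.0584"

```text
time: 56.75
ee_pos: [0.605, -0.05, 0.3712]
tcp_rot: [-180.0, 0.2, -115.8]
wrist_force: [0.2, 0.2, -0.5]
opening: 0.0111
grasp_force: 39.3
```

In the tool's units: -25.3 cm / 80 = -0.3163, -25.2 cm / 80 = -0.315.

Request:
servo_tool --pt "0 0 -0.0125 0" --pt "0 0 -0.0438 0" --pt "0 0 -0.0875 0" --pt "0 0 -0.1313 0" --pt "0 0 -0.175 0" --pt "0 0 -0.2188 0" --pt "0 0 -0.2563 0" --pt "0 0 -0.2875 0" --pt "0 0 -0.3063 0" --pt "0 0 -0.315 0" --pt "0 0 -0.3163 0" --pt "0 0 -0.3163 0" --pt "0 0 -0.3163 0"

```text
time: 57.83
ee_pos: [0.6062, -0.0504, 0.1198]
tcp_rot: [-179.9, 0.3, -115.8]
wrist_force: [0.5, 0.7, 0.1]
opening: 0.011
grasp_force: 39.3
```

Run:
```python
from fit import *
import q
a=snap('lidheld');_,p=load('lidheld'); print(get_obs()['wrist_force'])
```

```text
57.8333 [ -4.8  12.    5.6  83.4   0.2 -69.1] [ 0.6062 -0.0504  0.1198] [-179.87    0.26 -115.77]
[-0.02117117  0.51109075 -1.25318098]
```

In the tool's units: -2.35 cm / 80 = -0.0294, -2.3 cm / 80 = -0.0288.

Request:
servo_tool --pt "0 0 -0.0063 0" --pt "0 0 -0.0113 0" --pt "0 0 -0.015 0" --pt "0 0 -0.0175 0" --pt "0 0 -0.02 0" --pt "0 0 -0.0225 0" --pt "0 0 -0.0238 0" --pt "0 0 -0.025 0" --pt "0 0 -0.0263 0" --pt "0 0 -0.0275 0" --pt "0 0 -0.0288 0" --pt "0 0 -0.0294 0" --pt "0 0 -0.0294 0" --pt "0 0 -0.0294 0"

```text
time: 59.05
ee_pos: [0.6057, -0.0506, 0.0953]
tcp_rot: [-179.9, 0.2, -115.8]
wrist_force: [-2.1, -0.8, 5.3]
opening: 0.0112
grasp_force: 40.0
```

In the tool's units: 16 cm / 80 = 0.2, 14 cm / 80 = 0.175.

Request:
servo_tool --pt "0 0 0 0" --pt "0 0 0 0" --pt "0 0 0 0" --pt "0 0 0 0" --pt "0 0 0 0" --pt "0 0 0 0" --pt "0 0 0.0125 0" --pt "0 0 0.0375 0" --pt "0 0 0.075 0" --pt "0 0 0.125 0" --pt "0 0 0.175 0" --pt "0 0 0.2 0" --pt "0 0 0.2 0" --pt "0 0 0.2 0" --claw 0

```text
time: 60.22
ee_pos: [0.6062, -0.0506, 0.2567]
tcp_rot: [-179.8, 0.3, -115.8]
wrist_force: [0.4, 0.2, -0.8]
opening: 0.0855
grasp_force: 0.0
```

Run:
```python
from fit import *
import q
snap('seat4'); g=[.606,-.0506,np.radians(64.2),.08]
im,p=load('seat4')
U=project('wrist',place(LID[:12],*g),p); c=U.mean(0).astype(int)
h=cv2.cvtColor(im,cv2.COLOR_BGR2HSV)
print(c,h[c[1],c[0]-60:c[0]+61:8,2],h[c[1]-60:c[1]+61:8,c[0],2])
for t in(70,85,100):
    import fit as F
    F.mask=lambda im,k,t=t:(cv2.cvtColor(im,cv2.COLOR_BGR2HSV)[...,2]<t).astype(np.uint8)
    try: fit(['seat4'],'lid',g,LID)
    except Exception as e: print(e)
```

```text
60.2167 [ -4.9  13.7  22.9  98.9   0.2 -69.1] [ 0.6062 -0.0506  0.2567] [-179.81    0.28 -115.8 ]
[319 188] [ 95 159 158 160 155  53  55  53  51  54  53 119 118 121 118 116] [232 139  69  78  62  53  59  56  51  51  57 137 234 233 235  67]
lid ['seat4'] x,y 0.6054 -0.0504 yaw 64.21  rms 1.09 mean 1.06
lid ['seat4'] x,y 0.6036 -0.0533 yaw 63.65  rms 1.88 mean -0.74
lid ['seat4'] x,y 0.6038 -0.0534 yaw 64.36  rms 1.95 mean -1.00
```

Everything reads aligned (lid yaw 64.2). I verify the stack height by touching the bar top (expected z = 0.112) with shut fingers, which also presses it home gently.

In the tool's units: -13.8 cm / 80 = -0.1725, -13.4 cm / 80 = -0.1675.

Request:
servo_tool --pt "0 0 0 0" --pt "0 0 0 0" --pt "0 0 -0.025 0" --pt "0 0 -0.0625 0" --pt "0 0 -0.1 0" --pt "0 0 -0.1313 0" --pt "0 0 -0.1563 0" --pt "0 0 -0.1675 0" --pt "0 0 -0.1725 0" --pt "0 0 -0.1725 0" --pt "0 0 -0.1725 0" --pt "0 0 -0.1725 0" --pt "0 0 -0.1725 0" --pt "0 0 -0.1725 0" --claw 1

```text
time: 61.43
ee_pos: [0.606, -0.0506, 0.1176]
tcp_rot: [-179.9, 0.2, -115.8]
wrist_force: [0.2, 1.1, -0.5]
opening: 0.0002
grasp_force: 0.0
```

Request:
servo_tool --pt "0 0 -0.0013 0" --pt "0 0 -0.0025 0" --pt "0 0 -0.0038 0" --pt "0 0 -0.005 0" --pt "0 0 -0.005 0" --pt "0 0 -0.005 0"

```text
time: 61.93
ee_pos: [0.6055, -0.0506, 0.1125]
tcp_rot: [180.0, 0.2, -115.8]
wrist_force: [-0.5, 0.3, 1.0]
opening: -0.0001
grasp_force: 0.0
```

There is no contact at 0.1125, so the bar top is at its nominal 0.112 and all skirts are home. I retract.

In the tool's units: 20 cm / 80 = 0.25, 16 cm / 80 = 0.2.

Request:
servo_tool --pt "0 0 0.0125 0" --pt "0 0 0.05 0" --pt "0 0 0.1 0" --pt "0 0 0.15 0" --pt "0 0 0.2 0" --pt "0 0 0.25 0" --pt "0 0 0.25 0" --pt "0 0 0.25 0" --pt "0 0 0.25 0"

```text
time: 62.68
ee_pos: [0.6057, -0.0506, 0.3127]
tcp_rot: [-180.0, 0.2, -115.8]
wrist_force: [0.7, 0.6, -0.9]
opening: -0.0001
grasp_force: 0.0
```

```bash
python3 -c "
from h import *
snap('final'); o=get_obs(); print(o['time'],o['ee_pos'],o['wrist_force']); print(job_done())"
```

```text
62.7333 [ 0.60538453 -0.05055077  0.31162445] [-0.17741888  0.91685027 -0.95755855]
the job is handed in; nothing more can be done
None
```

The stack stands released on the plate in the order asked (blue, red, green, black lid), cut corners matching the plate's; shut fingers brought down to 112.5 mm met nothing, so the lid bar is no higher than its nominal 112 mm and the skirts are home; handed in at 62.7 s.

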